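Clamp and pin mirror carriers on a slotted rail

ROBOT

A 7-joint arm with a two-finger parallel gripper is mounted at the origin on a cart in front of the work surface, level with it; the furniture and walls round the work are solid. World frame = base frame: x ahead of the robot, y to its left, z up, the work surface at z = 0. Lengths are in m, angles in rad, forces in N, time in s.
With the tool pointing down it reaches from about 0.4 to 0.875 m from the base axis. Payload 19.3 kg.
Tool frame: the origin (TCP) lies between the finger pads; the fingertips stand bot.tcp_to_tips ahead of it and the grasp point (between the pads) is the TCP (bot.tcp_to_tips is the distance from the TCP to the fingertips, in m); z points along the fingers, y is the line along which they close (so a half turn about z gives the same grasp; the last joint's range is limited). The gripper opens to 85 mm and grips with 20 to 120 N. Pads are 22 mm wide; open, the fingers measure 114 mm over their backs; the gripper's body (76 mm by 85 mm) begins 54 mm behind the grasp point. The pads swing forward as they close: fully open they stand 13 mm farther back than shut.
Start: joints at [-1.317, 0.521, -0.036, 1.599, 0.021, 1.021, -0.113], TCP at [0.199, 0.593, 0.25] pointing down, gripper open.
Joint ranges: [-2.91, 2.91], [-0.3, 2.13], [-1.5, 1.42], [0.17, 2.43], [-1.26, 4.41], [0.16, 1.93], [-2.52, 2.52]. Speed limits (rad/s): [1.89, 1.89, 2.39, 2.39, 3.01, 3.01, 3.01].

INTERFACE

Orientations are given as [roll, pitch, yaw] about the fixed x, y, z axes, in that order (R = Rz(yaw) Ry(pitch) Rx(roll)).
In Python, from workcell import telemetry, grab_frame, bot gives the robot as it stands. The module is installed in compiled form; this text tells all that it offers.
- The arm moves only by the shell command python3 -m crank 'ROWS' [FORCE]. ROWS is text: rows parted by semicolons, each of 7 numbers parted by spaces: the finger opening in m, from 0 to 0.0854, then the shift along the tool's x, y, z in m, then the turn, a rotation vector about the tool's x, y, z in degrees. A call has exactly 8 rows; each row shifts and turns the commanded pose from where the row before left it, along the tool's axes as they then stand; what a row does not reach is not made up. A row lasts 1/12 s, in which the tool goes at most 41.7 mm and 7.16 degrees, less where a joint would pass 70% of its speed; a pose out of reach is approached as far as the arm can. A call with a gripper value outside its range is refused whole. The fingers move at their own pace and stop on an object; FORCE is the grip in N (left out, the last holds). Time passes only in rows, so rows that do not move let the fingers close, or fill a call up. It gives the time, the measured TCP pose, the force, the opening and the grip force at its end, in the units of the state.
- telemetry.observe(): the state, without advancing time (a new reading comes with each control period).
- grab_frame(name): name is "side" or "top"; returns a dict with "pixels" (420x560x3 uint8, red, green, blue), "depth" (420x560 float32, m along the optical axis (not along the pixel's ray), 0 where there is no reading), "vertical_fov" (degrees; the focal length in pixels is half the picture's height over the tangent of half this angle, whatever the lens; pixels are square), "cx", "cy" (the principal point, pixels), "distortion" ([k1, k2, p1, p2, k3] as OpenCV has them; the pictures are not rectified), "R" (3x3) and "t" (3): a world point X has camera coordinates R X + t. Camera axes: x right, y down, z forward; pixel columns grow to the right and rows downward; lengths in m; the calibration is good to about 2 mm. A picture is of the moment at which its call begins.
- bot.job_done(): hands the job in; it is judged then, once.
The state is a dict: "clock": time; "qpos": joint angles; "qd": joint speeds; "joint_efforts": joint torques, N m; "position": TCP position; "tool_rot": TCP orientation; "force": force on the tool from outside, world axes, zero at the start; "moment": the same for the moment, N m; "grip_width": finger opening in m; "finger_force": force on a finger pad.
Only numpy, scipy, OpenCV 4.12 (cv2) and the standard library are available. Lean on these libraries where they do the work, as an engineer would, in place of code of your own. Each camera call takes 0.05 s, during which the arm holds its last target. There are 200 camera calls.

TASK

Set up the beam path: put every mirror carrier on the desk onto the slotted rail, each seated flat anywhere along it with its own slot over the rail's slot, and clamp each one with a T-toggle from the holder: down through both slots and a quarter turn, so that the head is crosswise under the lips and the tab's hole lies over the carrier's pin hole. Then lock each toggle against working loose with a retaining pin from the holder, pushed fully home through the tab into the carrier; keep the carriers upright and do not disturb the other things on the desk.

Things in the scene. Friction and masses are not known exactly. Their poses are not given: they have to be found in the camera images.
- rail: Aluminium slotted rail bolted to the desk, 112 mm wide (x), 290 mm long (y), 34 mm high, a low foot plate with two screws beyond each end. Origin: centre of its underside, z up. One slot runs its whole length, off centre on the -x side.
- rail_slot (a point): Mid length of the rail's slot, on its centre line at the rail top (rail x = -24 mm, z = 34 mm); slot along y, 14 mm wide between lips 6 mm thick; under the lips a cavity 32 mm wide whose floor is 10 mm above the desk.
- carrier_1: Grey carrier, 350 g, 2 or 3 present. Plate 128 (x) x 62 (y) x 12 mm; origin: centre of its underside, z up. Black mirror mount on top: x 24 to 47 mm (2 knobs to 59), y -17 to 17, up to z = 46: grip across y. Flared skirts 9.6 mm deep under both short ends straddle the rail, play 1.6 mm a side (5 mm at the lower edge). Origin 9.7 mm up on the desk, 34 mm on the rail.
- slot_1 (a point): Centre of that carrier's through slot at the plate's top (carrier x = -24, y = 0, z = 12 mm): 14 mm along x, 28 mm along y. The pin hole, 9 mm wide, through the plate, is at carrier x = -50, y = 0. On the rail, carrier x points as rail x, so the slots coincide; it may stand anywhere along the rail and slides until clamped.
- carrier_2: Grey carrier, 350 g, 2 or 3 present. Plate 128 (x) x 62 (y) x 12 mm; origin: centre of its underside, z up. Black mirror mount on top: x 24 to 47 mm (2 knobs to 59), y -17 to 17, up to z = 46: grip across y. Flared skirts 9.6 mm deep under both short ends straddle the rail, play 1.6 mm a side (5 mm at the lower edge). Origin 9.7 mm up on the desk, 34 mm on the rail.
- slot_2 (a point): Centre of that carrier's through slot at the plate's top (carrier x = -24, y = 0, z = 12 mm): 14 mm along x, 28 mm along y. The pin hole, 9 mm wide, through the plate, is at carrier x = -50, y = 0. On the rail, carrier x points as rail x, so the slots coincide; it may stand anywhere along the rail and slides until clamped.
- carrier_3: Grey carrier, 350 g, 2 or 3 present. Plate 128 (x) x 62 (y) x 12 mm; origin: centre of its underside, z up. Black mirror mount on top: x 24 to 47 mm (2 knobs to 59), y -17 to 17, up to z = 46: grip across y. Flared skirts 9.6 mm deep under both short ends straddle the rail, play 1.6 mm a side (5 mm at the lower edge). Origin 9.7 mm up on the desk, 34 mm on the rail.
- slot_3 (a point): Centre of that carrier's through slot at the plate's top (carrier x = -24, y = 0, z = 12 mm): 14 mm along x, 28 mm along y. The pin hole, 9 mm wide, through the plate, is at carrier x = -50, y = 0. On the rail, carrier x points as rail x, so the slots coincide; it may stand anywhere along the rail and slides until clamped.
- holder: Grey plastic block fixed on the desk, 110 (x) x 170 (y) x 38 mm high, small screw flanges at its y ends; origin: centre of its underside, z up. Toggles 1 to 3 stand in slots at x = -12 and y = -56, 0, 56 mm, heads down, axes parallel to the block's; pins 1 to 3 in 9 mm holes at x = 42 and y = -56, 0, 56 mm, shoulders on its top.
- toggle_1: T-toggle, steel with black wing, 90 g. Origin on its axis, underside of its 22 mm collar (seat), z up. Collar and tab 6 mm thick; wing 12 (x) x 30 (y) mm, z 6 to 32: grip across x. Shank 7 mm thick; T-head 24 (x) x 8 (y) mm, z -26.5 to -20.5, tapered nose to -29.5. Clamped: seat on the plate (46 mm above desk), head crosswise under the lips, x along carrier x, tab hole over pin hole.
- tab_hole_1 (a point): Centre of the hole, 10 mm wide, in that toggle's flat tab, at the tab's top face: toggle x = -26, y = 0, z = 6 mm. The tab is 18 mm wide and ends 36 mm from the axis on the -x side.
- pin_1: Round steel retaining pin, 30 g. Origin on its axis, underside of its 15 mm shoulder, z up. Shank 6 mm thick, 17.5 mm long, the last 3 mm stepped to 3.6 mm. Shoulder 3 mm thick, then a round knob 13 mm in diameter, z 3 to 24 mm, to grip. Home: shoulder on the tab, origin 52 mm above the desk.
- toggle_2: T-toggle, steel with black wing, 90 g. Origin on its axis, underside of its 22 mm collar (seat), z up. Collar and tab 6 mm thick; wing 12 (x) x 30 (y) mm, z 6 to 32: grip across x. Shank 7 mm thick; T-head 24 (x) x 8 (y) mm, z -26.5 to -20.5, tapered nose to -29.5. Clamped: seat on the plate (46 mm above desk), head crosswise under the lips, x along carrier x, tab hole over pin hole.
- tab_hole_2 (a point): Centre of the hole, 10 mm wide, in that toggle's flat tab, at the tab's top face: toggle x = -26, y = 0, z = 6 mm. The tab is 18 mm wide and ends 36 mm from the axis on the -x side.
- pin_2: Round steel retaining pin, 30 g. Origin on its axis, underside of its 15 mm shoulder, z up. Shank 6 mm thick, 17.5 mm long, the last 3 mm stepped to 3.6 mm. Shoulder 3 mm thick, then a round knob 13 mm in diameter, z 3 to 24 mm, to grip. Home: shoulder on the tab, origin 52 mm above the desk.
- toggle_3: T-toggle, steel with black wing, 90 g. Origin on its axis, underside of its 22 mm collar (seat), z up. Collar and tab 6 mm thick; wing 12 (x) x 30 (y) mm, z 6 to 32: grip across x. Shank 7 mm thick; T-head 24 (x) x 8 (y) mm, z -26.5 to -20.5, tapered nose to -29.5. Clamped: seat on the plate (46 mm above desk), head crosswise under the lips, x along carrier x, tab hole over pin hole.
- tab_hole_3 (a point): Centre of the hole, 10 mm wide, in that toggle's flat tab, at the tab's top face: toggle x = -26, y = 0, z = 6 mm. The tab is 18 mm wide and ends 36 mm from the axis on the -x side.
- pin_3: Round steel retaining pin, 30 g. Origin on its axis, underside of its 15 mm shoulder, z up. Shank 6 mm thick, 17.5 mm long, the last 3 mm stepped to 3.6 mm. Shoulder 3 mm thick, then a round knob 13 mm in diameter, z 3 to 24 mm, to grip. Home: shoulder on the tab, origin 52 mm above the desk.
- wafer_box: Round white wafer box, 66 mm in diameter, 18 mm high, a bystander lying on the desk; origin at the centre of its underside.
- tweezers: Steel tweezers, 120 mm long, a bystander lying on the desk; origin at the centre of its underside.
- spare_objective: Spare microscope objective standing upright, 27 mm in diameter, 50 mm high, a bystander lying on the desk; origin at the centre of its underside.
- ball_pen: Blue ball pen, 148 mm long, a bystander lying on the desk; origin at the centre of its underside.
- sample_puck: Round metal sample puck, 25 mm in diameter, 11 mm high, a bystander lying on the desk; origin at the centre of its underside.

How it is judged:
At the end, for the whole second after the job is handed in: Each carrier lies flat on the rail (5 mm across, 4 mm high, 0.05 rad, centre within 145 mm of mid rail); in its slot an upright toggle (7 mm), head under the lips, crosswise within 0.2 rad; a pin through the tab, shoulder within 4.5 mm of the tab, in the carrier's pin hole; all released and at rest (x of carrier_1 in the frame of rail between -0.005 and 0.005 m and y of carrier_1 in the frame of rail between -0.145 and 0.145 m and z of each of carrier_1, carrier_2, carrier_3 in the frame of rail below 0.038 m and angle between each of carrier_1, carrier_2, carrier_3's own z axis and vertical below 0.05 rad and linear speed of each of carrier_1, carrier_2, carrier_3 below 0.02 m/s and ((x of toggle_1 in the frame of carrier_1 between -0.031 and -0.017 m and y of toggle_1 in the frame of carrier_1 between -0.01 and 0.01 m and z of toggle_1 in the frame of rail below 0.0495 m and angle between the x axis of toggle_1 and the x axis of rail, either way round below 0.2 rad and angle between toggle_1's own z axis and vertical below 0.1 rad and linear speed of toggle_1 below 0.02 m/s) or (x of toggle_2 in the frame of carrier_1 between -0.031 and -0.017 m and y of toggle_2 in the frame of carrier_1 between -0.01 and 0.01 m and z of toggle_2 in the frame of rail below 0.0495 m and angle between the x axis of toggle_2 and the x axis of rail, either way round below 0.2 rad and angle between toggle_2's own z axis and vertical below 0.1 rad and linear speed of toggle_2 below 0.02 m/s) or (x of toggle_3 in the frame of carrier_1 between -0.031 and -0.017 m and y of toggle_3 in the frame of carrier_1 between -0.01 and 0.01 m and z of toggle_3 in the frame of rail below 0.0495 m and angle between the x axis of toggle_3 and the x axis of rail, either way round below 0.2 rad and angle between toggle_3's own z axis and vertical below 0.1 rad and linear speed of toggle_3 below 0.02 m/s)) and ((x of pin_1 in the frame of carrier_1 between -0.055 and -0.045 m and y of pin_1 in the frame of carrier_1 between -0.005 and 0.005 m and z of pin_1 in the frame of carrier_1 between 0.0145 and 0.0225 m and angle between pin_1's own z axis and vertical below 0.15 rad and linear speed of pin_1 below 0.02 m/s) or (x of pin_2 in the frame of carrier_1 between -0.055 and -0.045 m and y of pin_2 in the frame of carrier_1 between -0.005 and 0.005 m and z of pin_2 in the frame of carrier_1 between 0.0145 and 0.0225 m and angle between pin_2's own z axis and vertical below 0.15 rad and linear speed of pin_2 below 0.02 m/s) or (x of pin_3 in the frame of carrier_1 between -0.055 and -0.045 m and y of pin_3 in the frame of carrier_1 between -0.005 and 0.005 m and z of pin_3 in the frame of carrier_1 between 0.0145 and 0.0225 m and angle between pin_3's own z axis and vertical below 0.15 rad and linear speed of pin_3 below 0.02 m/s)) and x of carrier_2 in the frame of rail between -0.005 and 0.005 m and y of carrier_2 in the frame of rail between -0.145 and 0.145 m and ((x of toggle_1 in the frame of carrier_2 between -0.031 and -0.017 m and y of toggle_1 in the frame of carrier_2 between -0.01 and 0.01 m and z of toggle_1 in the frame of rail below 0.0495 m and angle between the x axis of toggle_1 and the x axis of rail, either way round below 0.2 rad and angle between toggle_1's own z axis and vertical below 0.1 rad and linear speed of toggle_1 below 0.02 m/s) or (x of toggle_2 in the frame of carrier_2 between -0.031 and -0.017 m and y of toggle_2 in the frame of carrier_2 between -0.01 and 0.01 m and z of toggle_2 in the frame of rail below 0.0495 m and angle between the x axis of toggle_2 and the x axis of rail, either way round below 0.2 rad and angle between toggle_2's own z axis and vertical below 0.1 rad and linear speed of toggle_2 below 0.02 m/s) or (x of toggle_3 in the frame of carrier_2 between -0.031 and -0.017 m and y of toggle_3 in the frame of carrier_2 between -0.01 and 0.01 m and z of toggle_3 in the frame of rail below 0.0495 m and angle between the x axis of toggle_3 and the x axis of rail, either way round below 0.2 rad and angle between toggle_3's own z axis and vertical below 0.1 rad and linear speed of toggle_3 below 0.02 m/s)) and ((x of pin_1 in the frame of carrier_2 between -0.055 and -0.045 m and y of pin_1 in the frame of carrier_2 between -0.005 and 0.005 m and z of pin_1 in the frame of carrier_2 between 0.0145 and 0.0225 m and angle between pin_1's own z axis and vertical below 0.15 rad and linear speed of pin_1 below 0.02 m/s) or (x of pin_2 in the frame of carrier_2 between -0.055 and -0.045 m and y of pin_2 in the frame of carrier_2 between -0.005 and 0.005 m and z of pin_2 in the frame of carrier_2 between 0.0145 and 0.0225 m and angle between pin_2's own z axis and vertical below 0.15 rad and linear speed of pin_2 below 0.02 m/s) or (x of pin_3 in the frame of carrier_2 between -0.055 and -0.045 m and y of pin_3 in the frame of carrier_2 between -0.005 and 0.005 m and z of pin_3 in the frame of carrier_2 between 0.0145 and 0.0225 m and angle between pin_3's own z axis and vertical below 0.15 rad and linear speed of pin_3 below 0.02 m/s)) and x of carrier_3 in the frame of rail between -0.005 and 0.005 m and y of carrier_3 in the frame of rail between -0.145 and 0.145 m and ((x of toggle_1 in the frame of carrier_3 between -0.031 and -0.017 m and y of toggle_1 in the frame of carrier_3 between -0.01 and 0.01 m and z of toggle_1 in the frame of rail below 0.0495 m and angle between the x axis of toggle_1 and the x axis of rail, either way round below 0.2 rad and angle between toggle_1's own z axis and vertical below 0.1 rad and linear speed of toggle_1 below 0.02 m/s) or (x of toggle_2 in the frame of carrier_3 between -0.031 and -0.017 m and y of toggle_2 in the frame of carrier_3 between -0.01 and 0.01 m and z of toggle_2 in the frame of rail below 0.0495 m and angle between the x axis of toggle_2 and the x axis of rail, either way round below 0.2 rad and angle between toggle_2's own z axis and vertical below 0.1 rad and linear speed of toggle_2 below 0.02 m/s) or (x of toggle_3 in the frame of carrier_3 between -0.031 and -0.017 m and y of toggle_3 in the frame of carrier_3 between -0.01 and 0.01 m and z of toggle_3 in the frame of rail below 0.0495 m and angle between the x axis of toggle_3 and the x axis of rail, either way round below 0.2 rad and angle between toggle_3's own z axis and vertical below 0.1 rad and linear speed of toggle_3 below 0.02 m/s)) and ((x of pin_1 in the frame of carrier_3 between -0.055 and -0.045 m and y of pin_1 in the frame of carrier_3 between -0.005 and 0.005 m and z of pin_1 in the frame of carrier_3 between 0.0145 and 0.0225 m and angle between pin_1's own z axis and vertical below 0.15 rad and linear speed of pin_1 below 0.02 m/s) or (x of pin_2 in the frame of carrier_3 between -0.055 and -0.045 m and y of pin_2 in the frame of carrier_3 between -0.005 and 0.005 m and z of pin_2 in the frame of carrier_3 between 0.0145 and 0.0225 m and angle between pin_2's own z axis and vertical below 0.15 rad and linear speed of pin_2 below 0.02 m/s) or (x of pin_3 in the frame of carrier_3 between -0.055 and -0.045 m and y of pin_3 in the frame of carrier_3 between -0.005 and 0.005 m and z of pin_3 in the frame of carrier_3 between 0.0145 and 0.0225 m and angle between pin_3's own z axis and vertical below 0.15 rad and linear speed of pin_3 below 0.02 m/s))); the robot touches nothing.
It fails at once if a carrier is tipped over or held steeply tilted (angle between any of carrier_1, carrier_2, carrier_3's own z axis and vertical above 0.7 rad).
It fails at once if a bystander is shoved more than 5 cm (distance of any of wafer_box, tweezers, spare_objective, ball_pen, sample_puck from where it was at the start of the episode above 0.05 m).
Of carrier_1, carrier_2, carrier_3 only 2 to 3 are there at a start; the rules pass over those that are not, and their reading is None.
At some moment in a run one of carrier_1, carrier_2, carrier_3 may be knocked a few centimetres aside while the robot is not near it.
It also fails if it takes over 210 s, if anything falls off the work surface, if the arm or the gripper's body presses on something with over 40 N, if the wrist force passes 120 N, or if a joint passes its speed limit or range.

## Working session

There is one attempt and no reset: what is moved stays moved. The work goes in short steps, Python scripts to look and compute and a shell command to move; the robot and the scene stay as the last step left them, time stands still between calls to the robot, and variables do not carry over. Pictures are saved under pics/ and viewed, at most 14 in all, crops included, and the job is handed in when it is done.

```bash
mkdir -p pics; cat > h.py <<'E'
import numpy as np,cv2
from workcell import telemetry,grab_frame,bot
from scipy.spatial.transform import Rotation as Ro
def cloud(name,stride=1):
    f=grab_frame(name);d=f["depth"];h,w=d.shape
    F=h/2/np.tan(np.radians(f["vertical_fov"])/2)
    K=np.array([[F,0,f["cx"]],[0,F,f["cy"]],[0,0,1]])
    u,v=np.meshgrid(np.arange(w),np.arange(h))
    p=cv2.undistortPoints(np.stack([u,v],-1).reshape(-1,1,2).astype(np.float64),K,np.array(f["distortion"])).reshape(h,w,2)
    c=np.dstack([p[...,0]*d,p[...,1]*d,d])
    X=(c-f["t"])@np.array(f["R"])
    X[d==0]=np.nan
    return f,X
def save(f,n,s=1.4,crop=None):
    im=f["pixels"][...,::-1]
    if crop: r0,r1,c0,c1=crop; im=im[r0:r1,c0:c1]
    cv2.imwrite("pics/"+n,cv2.resize(im,None,fx=s,fy=s,interpolation=cv2.INTER_CUBIC))
E
python3 - <<'E'
from h import *
s=telemetry.observe();print({k:np.round(v,3) for k,v in s.items()},bot.tcp_to_tips)
for n in("top","side"):
    f,X=cloud(n);save(f,n+"0.png");np.savez(n+"0.npz",X=X,p=f["pixels"]);print(n,f["t"],-np.array(f["R"]).T@f["t"],f["vertical_fov"],np.nanpercentile(X[...,2],[1,50,99]))
E
```

```text
{'clock': np.float64(0.0), 'qpos': array([-1.317,  0.522, -0.036,  1.6  ,  0.021,  1.021, -0.113]), 'qd': array([ 0.   , -0.001,  0.001,  0.001,  0.   ,  0.001, -0.001]), 'joint_efforts': array([ 0.0000e+00, -9.2709e+01,  1.9800e+00, -3.6996e+01,  1.8000e-02,
        8.0000e-03,  0.0000e+00]), 'position': array([0.199, 0.592, 0.25 ]), 'tool_rot': array([-3.14 ,  0.   ,  2.818]), 'force': array([-0.348,  0.601, -0.249]), 'moment': array([-0.04 ,  0.014,  0.083]), 'finger_force': np.float64(0.0), 'grip_width': np.float64(0.085)} 0.019
top [0.15994631 0.53240254 0.82287092] [0.36279112 0.08634498 0.92036894] 56.964772691212254 [-7.55867305e-01 -2.65789610e-04  4.20152309e-01]
side [-0.49097141  0.14814114  0.89383224] [ 0.28142764 -0.82689522  0.54678842] 55.68521087734327 [-0.74973123  0.12586636  0.53689829]
```

View pics/top0.png

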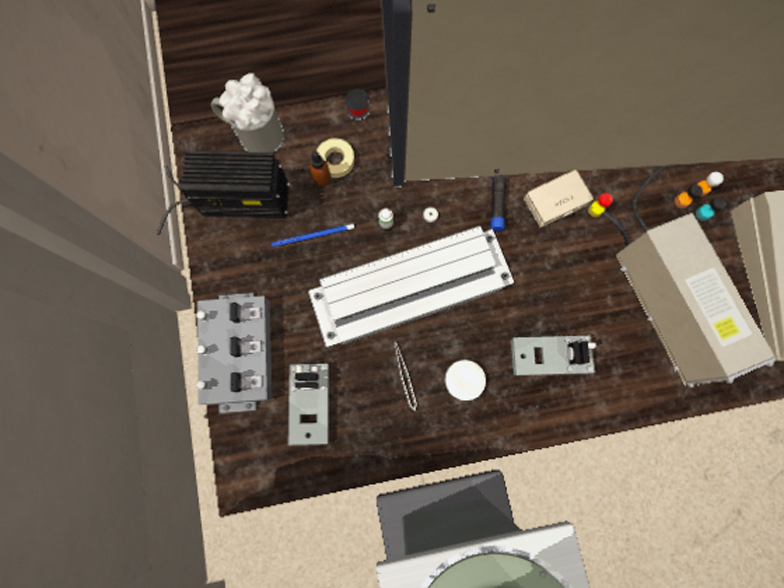

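View pics/side0.png

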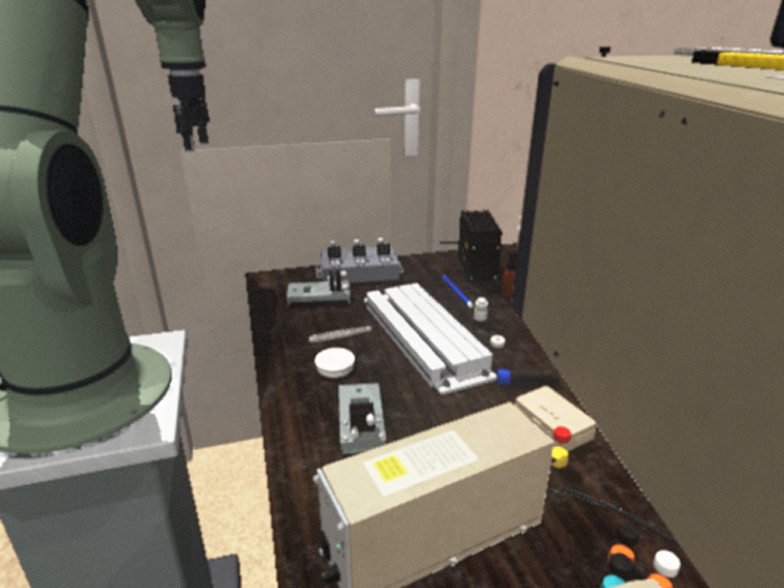

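Top view: rail around (412,285), carriers around (308,404) (mount at the top) and (552,355) (mount at the right), holder around (235,350) with pins on the left and tabs pointing right. There are two carriers. Side view agrees. Next I'll fit the poses.

```bash
cat >> h.py <<'E'
def rect(X,px,zl,zh,r=60):
    """component of points in z band nearest given viewed pixel (1.4 scale)"""
    z=X[...,2];m=((z>zl)&(z<zh)).astype(np.uint8)
    n,l=cv2.connectedComponents(m,connectivity=4)
    c,rw=int(px[0]/1.4),int(px[1]/1.4)
    win=l[rw-6:rw+7,c-6:c+7];win=win[win>0]
    if len(win)==0: return None
    k=np.bincount(win).argmax()
    P=X[l==k]
    (cx,cy),(a,b),ang=cv2.minAreaRect((P[:,:2]*1000).astype(np.float32))
    if a<b: a,b,ang=b,a,ang+90
    return np.round([cx,cy,a,b,ang],1),len(P),np.round(np.median(P[:,2])*1000,1)
E
python3 - <<'E'
from h import *
T=np.load("top0.npz");X=T["X"]
print("rail",rect(X,(425,295),.029,.040),rect(X,(405,270),.029,.040))
for p in((308,385),(308,435),(530,360),(555,368)): print("car",rect(X,p,.017,.027))
print("hold",rect(X,(217,330),.033,.043))
def show(lbl,c,r,w=25):
    c=int(c/1.4);r=int(r/1.4);z=X[r-w:r+w,c-w:c+w];print(lbl)
    return z.reshape(-1,3)
# tall features: knobs/wings above holder
Z=X[200:300,135:200];
m=(Z[...,2]>.053).astype(np.uint8)
n,l,st,_=cv2.connectedComponentsWithStats(m)
for k in range(1,n):
    P=Z[l==k]
    if len(P)>3: print("hi",len(P),np.round(P.mean(0)*1000,1),np.round(P[:,:2].min(0)*1000),np.round(P[:,:2].max(0)*1000),round(P[:,2].max()*1000,1))
# clutter heights
for nme,r,c in(("box",225,510),("bigbox",70,430),("tower",200,160),("pen",168,220),("obj",155,276),("puck",153,308),("knob",140,356),("twz",270,290),("waf",271,332)):
    print(nme,np.round(X[r,c]*1000))
print("desk",np.nanmedian(X[300:320,230:280,2]))
E
```

```text
rail (array([532.8,   7. , 290. ,  26. ,  97.7]), 1339, np.float64(33.9)) (array([595.4,  15.3, 289.6,  74.3,  97.6]), 3674, np.float64(34.0))
car (array([414.9, 218.4, 127.6,  62.5, 170.2]), 1254, np.float64(21.8))
car (array([414.9, 218.4, 127.6,  62.5, 170.2]), 1254, np.float64(21.8))
car (array([ 411.8, -191.4,  127.2,   62. ,   80.3]), 1138, np.float64(21.3))
car (array([ 411.8, -191.4,  127.2,   62. ,   80.3]), 1138, np.float64(21.3))
hold (array([524.8, 324.6, 169.9, 111.9, 172.9]), 2887, np.float64(38.3))
hi 101 [577.6 304.1  66.8] [563. 298.] [593. 313.] 72.6
hi 33 [585.1 359.8  60.5] [579. 354.] [592. 366.] 64.3
hi 94 [521.8 310.4  67.1] [508. 305.] [537. 318.] 73.8
hi 35 [529.7 366.6  61.1] [524. 362.] [535. 373.] 65.9
hi 97 [467.2 317.5  67.5] [453. 312.] [482. 325.] 73.0
hi 33 [474.4 373.4  61.2] [469. 368.] [480. 381.] 64.9
box [ 416. -407.  126.]
bigbox [ 725. -277.  253.]
tower [653. 330.   3.]
pen [702. 172.  12.]
obj [692.  33.  51.]
puck [697. -49.  11.]
knob [ 702. -171.   23.]
twz [424.  54.   1.]
waf [401. -40.  17.]
desk 0.00028312635890216046
```

```bash
cat >> h.py <<'E'
def go(x,y,z,psi):
    """mm, deg: print turn about tool z, then shift in the turned tool frame; also shift in present frame"""
    s=telemetry.observe();p=np.array(s["position"])*1000
    R=Ro.from_euler("xyz",s["tool_rot"]);Rt=Ro.from_euler("xyz",[180,0,psi],degrees=True)
    d=np.array([x,y,z])-p
    print("t %.1f pos %s turn(rv deg) %s  shift AFTER turn %s  shift BEFORE %s"%(s["clock"],np.round(p,1),np.round((R.inv()*Rt).as_rotvec(degrees=True),1),np.round(Rt.inv().apply(d),1),np.round(R.inv().apply(d),1)),"F",np.round(s["force"],1),"w %.1f"%(s["grip_width"]*1000),"q7 %.2f"%s["qpos"][6])
E
python3 - <<'E'
from h import *
X=np.load("top0.npz")["X"].reshape(-1,3)
m=(X[:,2]>.06)&(X[:,1]<-.25)&(X[:,0]<.55)&(X[:,0]>.25)
P=X[m];print("box maxy",np.round(P[P[:,1].argsort()[-5:]],3))
m=(X[:,2]>.1)&(abs(X[:,1])<.25)&(X[:,0]>.45);P=X[m];print("cab minx",np.round(P[P[:,0].argsort()[:5]],3))
go(450,212.4,100,170.2)
E
```

```text
box maxy [[ 0.544 -0.351  0.062]
 [ 0.548 -0.351  0.116]
 [ 0.548 -0.35   0.066]
 [ 0.549 -0.35   0.063]
 [ 0.548 -0.35   0.073]]
cab minx [[ 0.728 -0.247  0.163]
 [ 0.728 -0.249  0.157]
 [ 0.728 -0.249  0.359]
 [ 0.729 -0.247  0.355]
 [ 0.729 -0.249  0.135]]
t 0.1 pos [198.8 592.2 249.8] turn(rv deg) [-0.1 -0.  -8.8]  shift AFTER turn [-312.2 -331.5  149.8]  shift BEFORE [-359.  -280.   150.1] F [ 0.4 -0.2 -0.7] w 85.3 q7 -0.11
```

```bash
python3 -m crank '0.06 0 0 0 0 0 -4.4;0.06 0 0 0 0 0 -4.4;0.06 -.0223 -.0237 .0107 0 0 0;0.06 -.0223 -.0237 .0107 0 0 0;0.06 -.0223 -.0237 .0107 0 0 0;0.06 -.0223 -.0237 .0107 0 0 0;0.06 -.0223 -.0237 .0107 0 0 0;0.06 -.0223 -.0237 .0107 0 0 0' 100
python3 -m crank '0.06 -.0223 -.0237 .0107 0 0 0;0.06 -.0223 -.0237 .0107 0 0 0;0.06 -.0223 -.0237 .0107 0 0 0;0.06 -.0223 -.0237 .0107 0 0 0;0.06 -.0223 -.0237 .0107 0 0 0;0.06 -.0223 -.0237 .0107 0 0 0;0.06 -.0223 -.0237 .0107 0 0 0;0.06 -.0223 -.0237 .0107 0 0 0'
python3 - <<'E'
from h import *
go(450,212.4,46,170.2)
f,X=cloud("top");save(f,"top1.png")
print(rect(X,(308,435),.017,.027),rect(X,(530,360),.017,.027))
E
```

```text
clock: 0.77
position: [0.3072, 0.4281, 0.1855]
tool_rot: [-3.141, -0.0, 2.971]
force: [0.8, 1.9, 1.2]
grip_width: 0.0601
finger_force: 0.0
clock: 1.43
position: [0.4509, 0.2112, 0.0999]
tool_rot: [-3.141, -0.0, 2.972]
force: [1.0, 0.9, -0.4]
grip_width: 0.0602
finger_force: 0.0
t 1.4 pos [450.9 211.2  99.9] turn(rv deg) [-0.  -0.   0.1]  shift AFTER turn [ 1.1  1.1 53.9]  shift BEFORE [ 1.   1.1 53.9] F [ 1.   0.9 -0.4] w 60.2 q7 0.80
None (array([ 411.9, -191.3,  128.3,   62.1,   80. ]), 1148, np.float64(21.2))
```

View pics/top1.png

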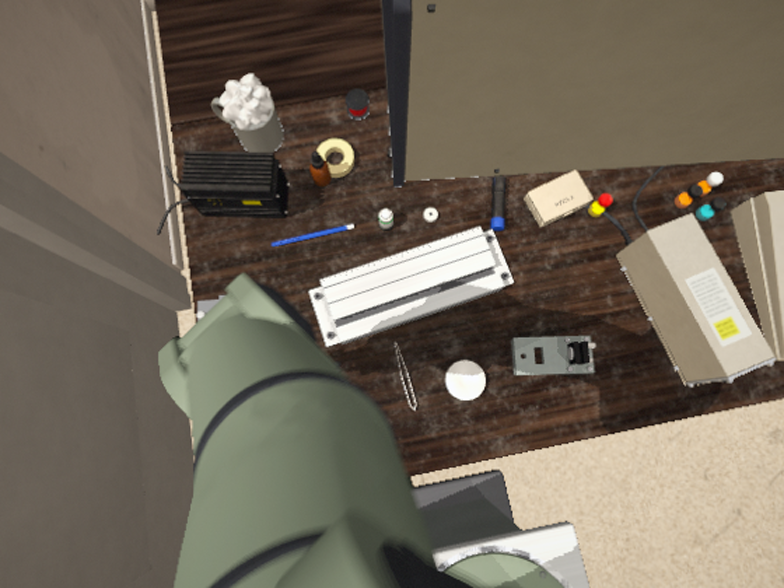

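The arm hides carrier A; carrier B (552,355) and the rail haven't moved. I'll descend, grip and lift.

```bash
python3 -m crank '0.06 .001 .001 .012 0 0 0;0.06 0 0 .012 0 0 0;0.06 0 0 .012 0 0 0;0.06 0 0 .012 0 0 0;0.06 0 0 .006 0 0 0;0.06 0 0 0 0 0 0;0.02 0 0 0 0 0 0;0.02 0 0 0 0 0 0' 100
python3 -m crank '0.02 0 0 0 0 0 0;0.02 0 0 0 0 0 0;0.02 0 0 0 0 0 0;0.02 0 0 0 0 0 0;0.02 0 0 0 0 0 0;0.02 0 0 0 0 0 0;0.02 0 0 0 0 0 0;0.02 0 0 0 0 0 0'
python3 -m crank '0.02 0 0 -.005 0 0 0;0.02 0 0 -.005 0 0 0;0.02 0 0 -.01 0 0 0;0.02 0 0 -.01 0 0 0;0.02 0 0 -.01 0 0 0;0.02 0 0 -.01 0 0 0;0.02 0 0 -.01 0 0 0;0.02 0 0 0 0 0 0'
python3 - <<'E'
from h import *
import math
a=math.radians(7.65);ux=np.array([math.cos(a),math.sin(a)]);uy=np.array([-ux[1],ux[0]])
c=np.array([576,12.7]);t=c+65*uy+35.5*ux;print(t)
go(*t,106,-172.35)
f,X=cloud("side");save(f,"side1.png")
E
```

```text
clock: 2.15
position: [0.4497, 0.2139, 0.047]
tool_rot: [3.141, 0.0, 2.971]
force: [0.3, -1.2, 3.4]
grip_width: 0.037
finger_force: 2.2
clock: 2.82
position: [0.4498, 0.2142, 0.0474]
tool_rot: [3.141, 0.001, 2.972]
force: [-1.4, 1.4, 5.3]
grip_width: 0.0325
finger_force: 98.5
clock: 3.48
position: [0.4503, 0.2142, 0.1087]
tool_rot: [3.14, 0.002, 2.971]
force: [1.3, 0.3, -3.2]
grip_width: 0.0321
finger_force: 99.5
[602.53115403  81.8472911 ]
t 3.5 pos [450.3 214.2 108.7] turn(rv deg) [  0.1   0.1 -17.4]  shift AFTER turn [-133.2 -151.4    2.7]  shift BEFORE [-172.4 -104.6    2.9] F [ 1.3  0.3 -3.2] w 32.1 q7 0.79
```

View pics/side1.png

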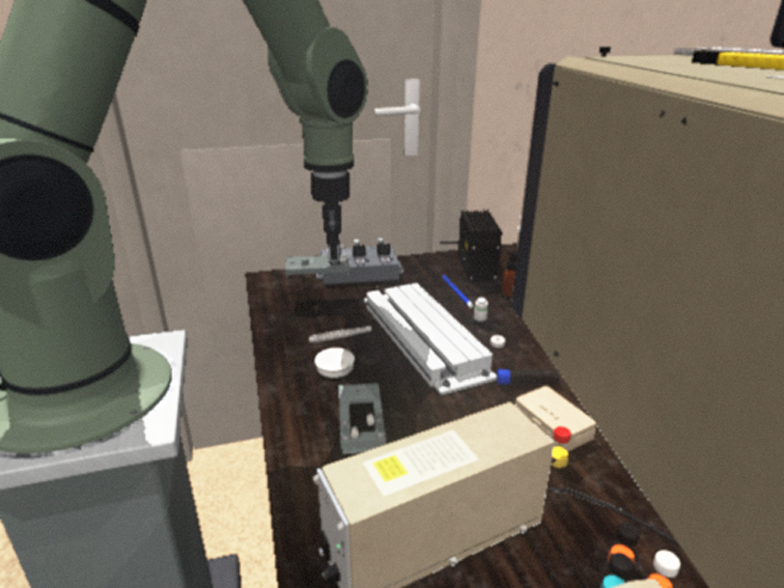

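Carrier A is held level at around (310,262). Turn and carry it above the rail.

```bash
python3 -m crank '0.02 0 0 0 0 0 -4.35;0.02 0 0 0 0 0 -4.35;0.02 0 0 0 0 0 -4.35;0.02 0 0 0 0 0 -4.35;0.02 -.012 -.014 0 0 0 0;0.02 -.012 -.014 0 0 0 0;0.02 -.012 -.014 0 0 0 0;0.02 -.012 -.014 0 0 0 0'
python3 -m crank '0.02 -.012 -.014 0 0 0 0;0.02 -.012 -.014 0 0 0 0;0.02 -.012 -.014 0 0 0 0;0.02 -.012 -.014 0 0 0 0;0.02 -.012 -.013 0 0 0 0;0.02 -.012 -.013 0 0 0 0;0.02 -.0132 -.0134 0 0 0 0;0.02 0 0 0 0 0 0'
python3 -m crank '0.02 0 0 0 0 0 0;0.02 0 0 0 0 0 0;0.02 0 0 0 0 0 0;0.02 0 0 .004 0 0 0;0.02 0 0 .004 0 0 0;0.02 0 0 0 0 0 0;0.02 0 0 0 0 0 0;0.02 0 0 0 0 0 0'
python3 - <<'E'
from h import *
go(602.5,81.8,71.7,-172.35)
f,X=cloud("side");save(f,"side2.png",2.5,(150,320,160,420));np.save("side2.npy",X)
f,X=cloud("top");save(f,"top2.png",2.5,(130,330,100,400));np.save("top2.npy",X)
E
```

```text
clock: 4.2
position: [0.5049, 0.164, 0.106]
tool_rot: [-3.141, -0.001, -3.008]
force: [0.0, 0.4, -3.3]
grip_width: 0.0321
finger_force: 99.8
clock: 4.87
position: [0.6037, 0.0784, 0.1058]
tool_rot: [-3.14, 0.001, -3.011]
force: [-1.0, -0.8, -4.5]
grip_width: 0.0319
finger_force: 99.8
clock: 5.53
position: [0.6016, 0.0815, 0.0984]
tool_rot: [-3.142, -0.0, -3.008]
force: [0.5, -1.1, -4.1]
grip_width: 0.032
finger_force: 99.8
t 5.5 pos [601.6  81.5  98.4] turn(rv deg) [-0. -0.  0.]  shift AFTER turn [-0.9  0.2 26.7]  shift BEFORE [-0.9  0.2 26.7] F [ 0.5 -1.1 -4.1] w 32.0 q7 1.36
```

View pics/side2.png

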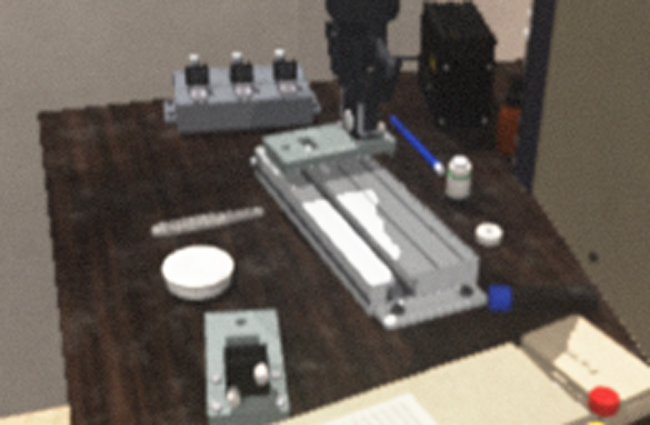

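Side view: carrier A over the far end of the rail, slot at (393,147), level. I'll fit its plate before lowering.

```bash
cat >> h.py <<'E'
a=np.radians(7.65);RX=np.array([np.cos(a),np.sin(a)]);RY=np.array([-RX[1],RX[0]]);RC=np.array([576,12.7])
def railf(P): # mm world xy -> rail frame
    d=np.asarray(P)[...,:2]-RC; return np.stack([d@RX,d@RY],-1)
def plate(X,zl,zh,y0,y1):
    M=X.reshape(-1,3)*1000;M=M[(M[:,2]>zl)&(M[:,2]<zh)];q=railf(M)
    k=(q[:,1]>y0)&(q[:,1]<y1)&(abs(q[:,0])<75);M=M[k];q=q[k]
    r=cv2.minAreaRect(q.astype(np.float32));A=np.c_[q,np.ones(len(q))];co=np.linalg.lstsq(A,M[:,2],rcond=None)[0]
    return len(q),np.round(r[0],1),np.round(r[1],1),np.round(r[2],1),"pct x",np.round(np.percentile(q[:,0],[0.5,1,99,99.5]),1),"zmed %.1f tilt %s"%(np.median(M[:,2]),np.round(co[:2],3))
E
python3 - <<'E'
from h import *
for n in("side2","top2"):
    X=np.load(n+".npy")
    try: print(plate(X,68,77,20,115))
    except Exception as e: print(n,e)
    print(plate(X,32,36,-150,30))
E
```

```text
(490, array([-2.4, 65.5]), array([129.2,  70.5]), np.float64(0.5), 'pct x', array([-66.3, -66.1,  59.6,  60.2]), 'zmed 72.9 tilt [0.01  0.013]')
(1448, array([ -1.2, -58.4]), array([177.4, 114.8]), np.float64(89.1), 'pct x', array([-57.1, -56.8,  54.6,  55. ]), 'zmed 34.5 tilt [0.001 0.001]')
(588, array([-13. ,  74.8]), array([104.3,  42.1]), np.float64(0.8), 'pct x', array([-65. , -64.8,  29. ,  30.7]), 'zmed 72.4 tilt [ 0.004 -0.003]')Traceback (most recent call last):
  File "<stdin>", line 6, in <module>
  File "h.py", line 43, in plate
    return len(q),np.round(r[0],1),np.round(r[1],1),np.round(r[2],1),"pct x",np.round(np.percentile(q[:,0],[0.5,1,99,99.5]),1),"zmed %.1f tilt %s"%(np.median(M[:,2]),np.round(co[:2],3))
                                                                                      ~~~~~~~~~~~~~^^^^^^^^^^^^^^^^^^^^^^^^
    return _quantile_unchecked(
        a, q, axis, out, overwrite_input, method, keepdims, weights)
    return _ureduce(a,
                    func=_quantile_ureduce_func,
    ...<5 lines>...
                    overwrite_input=overwrite_input,
                    method=method)
    r = func(a, **kwargs)
    result = _quantile(arr,
                       quantiles=q,
    ...<2 lines>...
                       out=out,
                       weights=wgt)
    slices_having_nans = np.isnan(arr[-1, ...])
                                  ~~~^^^^^^^^^
IndexError: index -1 is out of bounds for axis 0 with size 0
```

```bash
python3 -m crank '0.02 -.001 0 0 0 0 0;0.02 0 0 .005 0 0 0;0.02 0 0 .005 0 0 0;0.02 0 0 .005 0 0 0;0.02 0 0 .004 0 0 0;0.02 0 0 .004 0 0 0;0.02 0 0 .002 0 0 0;0.02 0 0 0 0 0 0'
python3 -m crank '0.02 0 0 .001 0 0 0;0.02 0 0 .001 0 0 0;0.02 0 0 0 0 0 0;0.02 0 0 0 0 0 0;0.02 0 0 0 0 0 0;0.02 0 0 0 0 0 0;0.02 0 0 0 0 0 0;0.02 0 0 0 0 0 0'
python3 - <<'E'
from h import *
go(602.5,81.8,71.7,-172.35)
f,X=cloud("side")
print(plate(X,43,49,20,115))
E
```

```text
clock: 6.3
position: [0.6024, 0.0815, 0.0729]
tool_rot: [-3.142, -0.001, -3.008]
force: [0.7, -0.3, -3.8]
grip_width: 0.0326
finger_force: 99.8
clock: 6.97
position: [0.6028, 0.0815, 0.0721]
tool_rot: [-3.142, 0.0, -3.008]
force: [-3.2, -1.4, 6.2]
grip_width: 0.0322
finger_force: 100.8
t 7.0 pos [602.8  81.5  72.1] turn(rv deg) [-0.  0. -0.]  shift AFTER turn [0.3 0.3 0.4]  shift BEFORE [0.3 0.3 0.4] F [-3.2 -1.4  6.2] w 32.2 q7 1.35
(444, array([-1.5, 63.3]), array([ 66.2, 128.7]), np.float64(89.2), 'pct x', array([-65.3, -65.1,  59.4,  61.7]), 'zmed 46.5 tilt [0.    0.006]')
```

```bash
python3 -m crank '0.06 0 0 0 0 0 0;0.06 0 0 0 0 0 0;0.06 0 0 0 0 0 0;0.06 0 0 0 0 0 0;0.06 0 0 -.01 0 0 0;0.06 0 0 -.02 0 0 0;0.06 0 0 -.02 0 0 0;0.06 0 0 -.02 0 0 0'
python3 - <<'E'
from h import *
go(405.8,-226.4,110,80.3)
f,X=cloud("side")
print(plate(X,43,49,20,115))
E
```

```text
clock: 7.68
position: [0.6026, 0.0816, 0.143]
tool_rot: [3.142, -0.0, -3.008]
force: [-0.1, 0.4, 0.2]
grip_width: 0.0599
finger_force: 0.0
t 7.7 pos [602.6  81.6 143. ] turn(rv deg) [ -0.   -0.  107.3]  shift AFTER turn [-336.7 -142.1   33. ]  shift BEFORE [ 236. -279.   33.] F [-0.1  0.4  0.2] w 59.9 q7 1.37
(445, array([-1.6, 63.7]), array([128.7,  66.2]), np.float64(0.3), 'pct x', array([-65.7, -65.4,  59.9,  61.1]), 'zmed 46.7 tilt [-0.001  0.007]')
```

```bash
python3 -m crank '0.06 .0197 -.02325 0 0 0 0;0.06 .0197 -.02325 0 0 0 0;0.06 .0197 -.02325 0 0 0 0;0.06 .0197 -.02325 0 0 0 0;0.06 .0197 -.02325 0 0 0 0;0.06 .0197 -.02325 0 0 0 0;0.06 .0197 -.02325 0 0 0 0;0.06 .0197 -.02325 0 0 0 0'
python3 -m crank '0.06 .0197 -.02325 0 0 0 0;0.06 .0197 -.02325 0 0 0 0;0.06 .0197 -.02325 0 0 0 0;0.06 .0197 -.02325 0 0 0 0;0.06 0 0 0 0 0 6.7;0.06 0 0 0 0 0 6.7;0.06 0 0 0 0 0 6.7;0.06 0 0 0 0 0 6.7'
python3 -m crank '0.06 0 0 0 0 0 6.7;0.06 0 0 0 0 0 6.7;0.06 0 0 0 0 0 6.7;0.06 0 0 0 0 0 6.7;0.06 0 0 0 0 0 6.7;0.06 0 0 0 0 0 6.7;0.06 0 0 0 0 0 6.7;0.06 0 0 0 0 0 6.7'
python3 -m crank '0.06 0 0 0 0 0 6.7;0.06 0 0 0 0 0 6.7;0.06 0 0 0 0 0 6.7;0.06 0 0 0 0 0 6.7;0.06 0 0 .0165 0 0 0;0.06 0 0 .0165 0 0 0;0.06 0 0 0 0 0 0;0.06 0 0 0 0 0 0'
python3 - <<'E'
from h import *
go(405.8,-226.4,46,80.3)
f,X=cloud("side");save(f,"side3.png");M=X.reshape(-1,3)*1000
k=(M[:,2]>17)&(M[:,2]<27)&(M[:,0]>330)&(M[:,0]<480)&(M[:,1]<-100)&(M[:,1]>-280);print(k.sum(),cv2.minAreaRect(M[k][:,:2].astype(np.float32)))
f,X=cloud("top");print(rect(X,(530,360),.017,.027))
E
```

```text
clock: 8.4
position: [0.4705, -0.1248, 0.1421]
tool_rot: [-3.141, 0.001, -3.008]
force: [0.7, -1.3, -0.4]
grip_width: 0.0601
finger_force: 0.0
clock: 9.07
position: [0.4056, -0.2268, 0.1421]
tool_rot: [3.142, 0.001, 2.801]
force: [0.0, -0.9, -0.1]
grip_width: 0.06
finger_force: 0.0
clock: 9.73
position: [0.4058, -0.2264, 0.1421]
tool_rot: [3.141, 0.0, 1.866]
force: [0.3, 1.1, -0.0]
grip_width: 0.0602
finger_force: 0.0
clock: 10.4
position: [0.4053, -0.2263, 0.1087]
tool_rot: [-3.141, -0.0, 1.404]
force: [-0.9, -0.0, -0.2]
grip_width: 0.0602
finger_force: 0.0
t 10.4 pos [ 405.3 -226.3  108.7] turn(rv deg) [-0.1 -0.   0.1]  shift AFTER turn [ 0.   0.5 62.7]  shift BEFORE [-0.   0.6 62.7] F [-0.9 -0.  -0.2] w 60.2 q7 0.53
906 ((410.8372497558594, -193.48411560058594), (133.726806640625, 61.951087951660156), 80.0650863647461)
(array([ 411.9, -191.6,  128.4,   62.3,   80.3]), 1127, np.float64(21.3))
```

```bash
python3 -m crank '0.06 0 .0005 .015 0 0 0;0.06 0 0 .015 0 0 0;0.06 0 0 .015 0 0 0;0.06 0 0 .012 0 0 0;0.06 0 0 .006 0 0 0;0.06 0 0 0 0 0 0;0.02 0 0 0 0 0 0;0.02 0 0 0 0 0 0' 100
python3 -m crank '0.02 0 0 0 0 0 0;0.02 0 0 0 0 0 0;0.02 0 0 0 0 0 0;0.02 0 0 0 0 0 0;0.02 0 0 0 0 0 0;0.02 0 0 0 0 0 0;0.02 0 0 0 0 0 0;0.02 0 0 0 0 0 0'
python3 -m crank '0.02 0 0 -.005 0 0 0;0.02 0 0 -.005 0 0 0;0.02 0 0 -.01 0 0 0;0.02 0 0 -.01 0 0 0;0.02 0 0 -.01 0 0 0;0.02 0 0 -.01 0 0 0;0.02 0 0 -.01 0 0 0;0.02 0 0 0 0 0 0'
python3 - <<'E'
from h import *
t=RC-60*RY+35.5*RX;print(t)
go(*t,102,-172.35)
E
```

```text
clock: 11.17
position: [0.4064, -0.2267, 0.0464]
tool_rot: [3.14, 0.0, 1.404]
force: [0.8, -0.1, 0.5]
grip_width: 0.0366
finger_force: 0.0
clock: 11.83
position: [0.4064, -0.2267, 0.0466]
tool_rot: [3.14, 0.0, 1.404]
force: [-2.4, -0.2, 11.5]
grip_width: 0.0324
finger_force: 97.9
clock: 12.5
position: [0.4067, -0.2268, 0.1075]
tool_rot: [3.139, 0.0, 1.404]
force: [1.1, -1.0, -2.4]
grip_width: 0.0324
finger_force: 99.5
[619.17132134 -42.04017732]
t 12.5 pos [ 406.7 -226.8  107.5] turn(rv deg) [ 1.000e-01  1.000e-01 -1.072e+02]  shift AFTER turn [-235.1  154.8    5.5]  shift BEFORE [217.4 178.8   5.9] F [ 1.1 -1.  -2.4] w 32.4 q7 0.54
```

```bash
python3 -m crank '0.02 0 0 0 0 0 -6.7;0.02 0 0 0 0 0 -6.7;0.02 0 0 0 0 0 -6.7;0.02 0 0 0 0 0 -6.7;0.02 0 0 0 0 0 -6.7;0.02 0 0 0 0 0 -6.7;0.02 0 0 0 0 0 -6.7;0.02 0 0 0 0 0 -6.7'
python3 -m crank '0.02 0 0 0 0 0 -6.7;0.02 0 0 0 0 0 -6.7;0.02 0 0 0 0 0 -6.7;0.02 0 0 0 0 0 -6.7;0.02 0 0 0 0 0 -6.7;0.02 0 0 0 0 0 -6.7;0.02 0 0 0 0 0 -6.7;0.02 0 0 0 0 0 -6.7'
python3 -m crank '0.02 -.0147 .0097 0 0 0 0;0.02 -.0147 .0097 0 0 0 0;0.02 -.0147 .0097 0 0 0 0;0.02 -.0147 .0097 0 0 0 0;0.02 -.0147 .0097 0 0 0 0;0.02 -.0147 .0097 0 0 0 0;0.02 -.0147 .0097 0 0 0 0;0.02 -.0147 .0097 0 0 0 0'
python3 -m crank '0.02 -.0147 .0097 0 0 0 0;0.02 -.0147 .0097 0 0 0 0;0.02 -.0147 .0097 0 0 0 0;0.02 -.0147 .0097 0 0 0 0;0.02 -.0147 .0097 0 0 0 0;0.02 -.0147 .0097 0 0 0 0;0.02 -.0147 .0097 0 0 0 0;0.02 -.0147 .0097 0 0 0 0'
python3 -m crank '0.02 0 0 0 0 0 0;0.02 0 0 0 0 0 0;0.02 0 0 0 0 0 0;0.02 0 0 .003 0 0 0;0.02 0 0 .003 0 0 0;0.02 0 0 0 0 0 0;0.02 0 0 0 0 0 0;0.02 0 0 0 0 0 0'
python3 - <<'E'
from h import *
t=RC-60*RY+35.5*RX;z=telemetry.observe()["position"][2]*1000
go(*t,46.5+24.3,-172.35)
top=z-46.5+9.7+12
f,X=cloud("side");print(plate(X,top-4,top+4,-105,-15),top);print(plate(X,43,49,20,115))
f,X=cloud("top");print(plate(X,top-4,top+4,-105,-15))
E
```

```text
clock: 13.17
position: [0.406, -0.2265, 0.1054]
tool_rot: [-3.142, -0.0, 2.345]
force: [-0.7, 0.4, -3.5]
grip_width: 0.0321
finger_force: 99.4
clock: 13.83
position: [0.4059, -0.2265, 0.1054]
tool_rot: [3.142, -0.0, -3.002]
force: [-0.6, 0.6, -3.5]
grip_width: 0.0322
finger_force: 99.4
clock: 14.5
position: [0.5127, -0.1333, 0.1053]
tool_rot: [3.142, -0.0, -3.008]
force: [-0.8, 0.4, -2.6]
grip_width: 0.0326
finger_force: 99.7
clock: 15.17
position: [0.6188, -0.0407, 0.1052]
tool_rot: [3.142, -0.001, -3.008]
force: [-0.3, -0.7, -4.0]
grip_width: 0.0324
finger_force: 99.7
clock: 15.83
position: [0.6184, -0.0416, 0.0995]
tool_rot: [-3.142, -0.0, -3.008]
force: [1.3, 0.5, -3.2]
grip_width: 0.0323
finger_force: 99.7
t 15.8 pos [618.4 -41.6  99.5] turn(rv deg) [-0. -0. -0.]  shift AFTER turn [-0.7 -0.6 28.7]  shift BEFORE [-0.7 -0.6 28.7] F [ 1.3  0.5 -3.2] w 32.3 q7 1.53
(620, array([ -2. , -59.9]), array([128. ,  66.8]), np.float64(0.0), 'pct x', array([-65.6, -65.4,  59.3,  61.6]), 'zmed 74.5 tilt [0.008 0.011]') 74.7170748373905
(452, array([-1.1, 62.9]), array([ 66.4, 127.9]), np.float64(89.7), 'pct x', array([-64.4, -64.2,  59.7,  60.9]), 'zmed 46.4 tilt [0.005 0.01 ]')
(968, array([ -1.5, -59.1]), array([ 62.7, 126.3]), np.float64(89.8), 'pct x', array([-63.9, -63.7,  29.3,  32.1]), 'zmed 74.1 tilt [0.001 0.004]')
```

```bash
python3 -m crank '0.02 -.0008 0 0 0 0 0;0.02 0 0 .005 0 0 0;0.02 0 0 .005 0 0 0;0.02 0 0 .005 0 0 0;0.02 0 0 .005 0 0 0;0.02 0 0 .004 0 0 0;0.02 0 0 .002 0 0 0;0.02 0 0 0 0 0 0'
python3 -m crank '0.02 0 0 .001 0 0 0;0.02 0 0 .001 0 0 0;0.02 0 0 0 0 0 0;0.02 0 0 0 0 0 0;0.02 0 0 0 0 0 0;0.02 0 0 0 0 0 0;0.02 0 0 0 0 0 0;0.02 0 0 0 0 0 0'
python3 - <<'E'
from h import *
go(619.2,-42,70.8,-172.35)
f,X=cloud("side");print(plate(X,43,50,-105,-15))
E
```

```text
clock: 16.6
position: [0.6189, -0.0412, 0.0728]
tool_rot: [3.141, -0.001, -3.008]
force: [-0.3, -0.1, -2.8]
grip_width: 0.0322
finger_force: 99.7
clock: 17.27
position: [0.6192, -0.0413, 0.0716]
tool_rot: [-3.142, 0.0, -3.008]
force: [0.2, 0.0, -3.2]
grip_width: 0.0321
finger_force: 99.7
t 17.3 pos [619.2 -41.3  71.6] turn(rv deg) [-0.  0. -0.]  shift AFTER turn [ 0.1 -0.7  0.8]  shift BEFORE [ 0.1 -0.7  0.8] F [ 0.2  0.  -3.2] w 32.1 q7 1.52
(602, array([ -0.3, -60. ]), array([129.8,  65.9]), np.float64(0.3), 'pct x', array([-64.7, -64.3,  62. ,  63.4]), 'zmed 46.6 tilt [0.003 0.008]')
```

```bash
python3 -m crank '0.02 0 0 .001 0 0 0;0.02 0 0 0 0 0 0;0.02 0 0 0 0 0 0;0.02 0 0 0 0 0 0;0.06 0 0 0 0 0 0;0.06 0 0 0 0 0 0;0.06 0 0 0 0 0 0;0.06 0 0 0 0 0 0'
python3 -m crank '0.06 0 0 -.01 0 0 0;0.06 0 0 -.02 0 0 0;0.035 0 0 -.02 0 0 0;0.035 0 0 -.02 0 0 0;0.035 0 0 0 0 0 4.85;0.035 0 0 0 0 0 4.85;0.035 0 0 0 0 0 4.85;0.035 0 0 0 0 0 4.85'
python3 - <<'E'
from h import *
f,X=cloud("side");print(plate(X,43,50,-105,-15));print(plate(X,43,50,20,115));save(f,"s4.png")
f,X=cloud("top");Z=X[200:300,135:200]*1000
c=np.array([524.8,324.6]);h=np.radians(82.9);hx=np.array([np.cos(h),np.sin(h)]);hy=np.array([-hx[1],hx[0]])
for i in(-56,0,56):
    w=c-12*hx+i*hy;d=Z[...,:2]-w;q=np.stack([d@hx,d@hy],-1)
    m=(abs(q[...,0])<20)&(abs(q[...,1])<25)&(Z[...,2]>66);P=Z[m]
    print(i,w,"top faces",m.sum(),np.median(P[:,2]),(q[m].min(0)+q[m].max(0))/2,q[m].max(0)-q[m].min(0))
    w=c+42*hx+i*hy;d=Z[...,:2]-w;q=np.stack([d@hx,d@hy],-1);m=(abs(q[...,0])<12)&(abs(q[...,1])<12)&(Z[...,2]>59);P=Z[m];print(" pin",w,m.sum(),np.median(P[:,2]),q[m].mean(0))
w=c-12*hx+56*hy
go(*w,110,172.9)
E
```

```text
clock: 17.98
position: [0.6193, -0.0413, 0.0705]
tool_rot: [-3.142, 0.0, -3.008]
force: [0.2, -0.2, -0.8]
grip_width: 0.0598
finger_force: 0.0
clock: 18.65
position: [0.6194, -0.0413, 0.1414]
tool_rot: [3.141, 0.001, 2.932]
force: [-0.4, -0.4, -0.2]
grip_width: 0.0348
finger_force: 0.0
(616, array([ -0.5, -60. ]), array([ 66.5, 128.7]), np.float64(89.6), 'pct x', array([-64.5, -64.1,  61.8,  63. ]), 'zmed 46.5 tilt [0.004 0.01 ]')
(468, array([-1.4, 61.8]), array([ 65.6, 128.4]), np.float64(88.4), 'pct x', array([-65.1, -64.6,  59.2,  61.1]), 'zmed 46.6 tilt [0.002 0.014]')
-56 [578.8873708  305.77033405] top faces 73 69.71280614676134 [-0.17603012  0.26052595] [12.27774352 28.29051253]
 pin [585.56185054 359.35625869] 26 62.16856231291701 [0.56758721 0.00068707]
0 [523.31678228 312.69201675] top faces 66 69.82027517247096 [-1.78186738  0.51211898] [11.31859751 27.03203874]
 pin [529.99126202 366.27794139] 25 62.43884676687271 [ 1.40720924 -0.17828059]
56 [467.74619376 319.61369944] top faces 77 69.43253936544556 [-0.85426154  0.14575076] [11.49529951 28.67339719]
 pin [474.4206735  373.19962409] 25 62.57606318599057 [ 0.63580465 -0.11909429]
t 18.8 pos [619.4 -41.1 141.3] turn(rv deg) [-0.   0.  -4.8]  shift AFTER turn [195.1 339.2  31.3]  shift BEFORE [222.5 321.9  31.1] F [ 0.8  0.  -0.4] w 35.1 q7 1.27
```

```bash
python3 -m crank '0.035 0 0 0 0 0 -4.8;0.035 .0163 .0283 0 0 0 0;0.035 .0163 .0283 0 0 0 0;0.035 .0163 .0283 0 0 0 0;0.035 .0163 .0283 0 0 0 0;0.035 .0163 .0283 0 0 0 0;0.035 .0163 .0283 0 0 0 0;0.035 .0163 .0283 0 0 0 0'
python3 -m crank '0.035 .0163 .0283 0 0 0 0;0.035 .0163 .0283 0 0 0 0;0.035 .0163 .0283 0 0 0 0;0.035 .0163 .0283 0 0 0 0;0.035 .0163 .0283 0 0 0 0;0.035 0 0 .0155 0 0 0;0.035 0 0 .0155 0 0 0;0.035 0 0 0 0 0 0'
python3 - <<'E'
from h import *
go(467.7,319.2,65,172.9)
E
```

```text
clock: 19.42
position: [0.5293, 0.1705, 0.141]
tool_rot: [3.141, 0.0, 3.024]
force: [0.5, 0.6, -0.7]
grip_width: 0.035
finger_force: 0.0
clock: 20.08
position: [0.465, 0.3194, 0.1077]
tool_rot: [-3.14, -0.002, 3.025]
force: [-0.2, -0.6, -0.4]
grip_width: 0.0348
finger_force: 0.0
t 20.1 pos [465.  319.4 107.7] turn(rv deg) [-0.1 -0.1  0.4]  shift AFTER turn [-2.7  0.1 42.7]  shift BEFORE [-2.8  0.2 42.7] F [-0.2 -0.6 -0.4] w 34.8 q7 0.65
```

```bash
python3 -m crank '0.035 0 0 0 0 0 0;0.035 0 0 0 0 0 0;0.035 0 0 0 0 0 0;0.035 -.0005 0 .01 0 0 0;0.035 0 0 .01 0 0 0;0.035 0 0 0 0 0 0;0.035 0 0 0 0 0 0;0.035 0 0 0 0 0 0'
python3 - <<'E'
from h import *
go(467.7,319.2,65,172.9)
E
```

```text
clock: 20.75
position: [0.4667, 0.3194, 0.0894]
tool_rot: [-3.141, -0.0, 3.02]
force: [0.2, -0.7, -0.8]
grip_width: 0.0349
finger_force: 0.0
t 20.8 pos [466.7 319.4  89.4] turn(rv deg) [-0.  -0.   0.1]  shift AFTER turn [-1.  -0.1 24.4]  shift BEFORE [-1.1 -0.1 24.4] F [ 0.2 -0.7 -0.8] w 34.9 q7 0.64
```

```bash
python3 -m crank '0.035 -.001 0 .012 0 0 0;0.035 0 0 .0124 0 0 0;0.035 0 0 0 0 0 0;0.035 0 0 0 0 0 0;0.004 0 0 0 0 0 0;0.004 0 0 0 0 0 0;0.004 0 0 0 0 0 0;0.004 0 0 0 0 0 0' 60
python3 -m crank '0.004 0 0 0 0 0 0;0.004 0 0 0 0 0 0;0.004 0 0 0 0 0 0;0.004 0 0 0 0 0 0;0.004 0 0 0 0 0 0;0.004 0 0 0 0 0 0;0.004 0 0 0 0 0 0;0.004 0 0 0 0 0 0'
python3 - <<'E'
from h import *
go(467.7,319.2,65,172.9)
E
python3 -m crank '0.004 0 0 -.005 0 0 0;0.004 0 0 -.008 0 0 0;0.004 0 0 -.01 0 0 0;0.004 0 0 -.01 0 0 0;0.004 0 0 -.01 0 0 0;0.004 0 0 -.01 0 0 0;0.004 0 0 -.01 0 0 0;0.004 0 0 0 0 0 0'
python3 - <<'E'
from h import *
t=RC+63.5*RY-24*RX;print(t)
go(*t,128,-172.35)
f,X=cloud("side");print(plate(X,43,50,-105,-15));print(plate(X,43,50,20,115));save(f,"s5.png",2.5,(150,320,160,420))
f,X=cloud("top");print(plate(X,43,50,-105,-15))
E
```

```text
clock: 21.42
position: [0.4679, 0.3195, 0.0655]
tool_rot: [3.141, 0.0, 3.02]
force: [-0.7, -0.0, 3.2]
grip_width: 0.0108
finger_force: 58.8
clock: 22.08
position: [0.4679, 0.3195, 0.0655]
tool_rot: [3.141, 0.0, 3.02]
force: [-0.3, -0.1, 6.0]
grip_width: 0.0105
finger_force: 59.4
t 22.1 pos [467.9 319.5  65.5] turn(rv deg) [0.  0.  0.1]  shift AFTER turn [ 0.1 -0.3  0.5]  shift BEFORE [ 0.1 -0.3  0.5] F [-0.3 -0.1  6. ] w 10.5 q7 0.63
clock: 22.75
position: [0.4685, 0.3199, 0.1304]
tool_rot: [3.14, 0.002, 3.02]
force: [0.4, -0.1, -0.2]
grip_width: 0.011
finger_force: 58.5
[543.76040107  72.43992183]
t 22.8 pos [468.5 319.9 130.4] turn(rv deg) [  0.1   0.1 -14.6]  shift AFTER turn [ -41.7 -255.2    2.4]  shift BEFORE [-104.7 -236.5    2.2] F [ 0.4 -0.1 -0.2] w 11.0 q7 0.65
(608, array([ -0.1, -60. ]), array([ 66.8, 129.4]), np.float64(90.0), 'pct x', array([-64.5, -64.1,  61.2,  63.3]), 'zmed 46.5 tilt [0.005 0.011]')
(462, array([-1.3, 63.5]), array([ 65.2, 129.2]), np.float64(89.4), 'pct x', array([-65.3, -65.1,  60. ,  61.6]), 'zmed 46.6 tilt [0.004 0.009]')
(1057, array([  0.5, -58.8]), array([ 62.4, 128.3]), np.float64(89.9), 'pct x', array([-63.3, -62.9,  62.6,  63.2]), 'zmed 46.0 tilt [ 0.004 -0.003]')
```

View pics/s5.png

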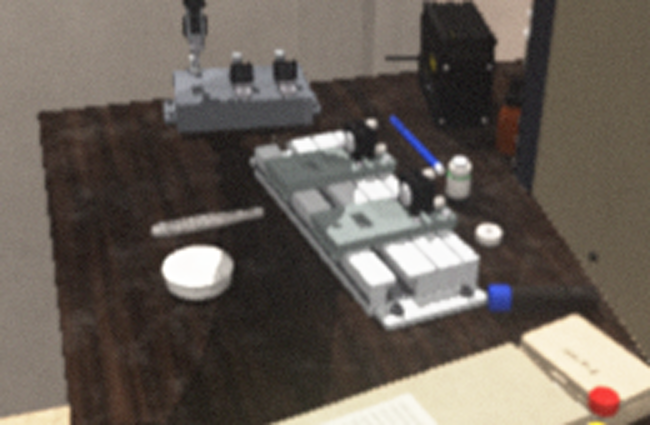

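Side view: toggle 1 is in hand above the holder at (195,65), and both carriers are flat on the rail with their slots visible at (312,160) and (370,220).

```bash
python3 -m crank '0.004 0 0 0 0 0 -4.9;0.004 0 0 0 0 0 -4.9;0.004 0 0 0 0 0 -4.8;0.004 -.0032 -.01955 0 0 0 0;0.004 -.0032 -.01955 0 0 0 0;0.004 -.0032 -.01955 0 0 0 0;0.004 -.0032 -.01955 0 0 0 0;0.004 -.0032 -.01955 0 0 0 0'
python3 -m crank '0.004 -.0032 -.01955 0 0 0 0;0.004 -.0032 -.01955 0 0 0 0;0.004 -.0032 -.01955 0 0 0 0;0.004 -.0032 -.01955 0 0 0 0;0.004 -.0032 -.01955 0 0 0 0;0.004 -.0032 -.01955 0 0 0 0;0.004 -.0032 -.01955 0 0 0 0;0.004 -.0032 -.01955 0 0 0 0'
python3 -m crank '0.004 0 0 0 0 0 0;0.004 0 0 0 0 0 0;0.004 0 0 .005 0 0 0;0.004 0 0 .005 0 0 0;0.004 0 0 .005 0 0 0;0.004 0 0 0 0 0 0;0.004 0 0 0 0 0 0;0.004 0 0 0 0 0 0'
python3 - <<'E'
from h import *
t=RC+64.7*RY-24*RX
go(*t,107,-172.35)
f,X=cloud("side");print(plate(X,43,50,-105,-15));print(plate(X,43,50,20,115));save(f,"s6.png",4,(170,270,230,400))
E
```

```text
clock: 23.52
position: [0.4964, 0.2235, 0.1274]
tool_rot: [-3.141, -0.001, -3.008]
force: [0.3, 0.1, -0.6]
grip_width: 0.011
finger_force: 58.6
clock: 24.18
position: [0.5426, 0.072, 0.1274]
tool_rot: [-3.142, -0.001, -3.008]
force: [0.9, 0.8, -0.2]
grip_width: 0.0108
finger_force: 58.6
clock: 24.85
position: [0.5427, 0.0733, 0.113]
tool_rot: [3.142, -0.0, -3.008]
force: [0.2, 1.3, -0.6]
grip_width: 0.0111
finger_force: 58.6
t 24.9 pos [542.7  73.3 113. ] turn(rv deg) [ 0. -0.  0.]  shift AFTER turn [-1.   0.2  6. ]  shift BEFORE [-1.   0.2  6. ] F [ 0.2  1.3 -0.6] w 11.1 q7 1.30
(606, array([ -0.6, -59.9]), array([ 65.6, 130. ]), np.float64(89.4), 'pct x', array([-64.6, -64.5,  61.7,  63.2]), 'zmed 46.4 tilt [0.002 0.009]')
(442, array([-1.9, 63.9]), array([ 68.4, 127.5]), np.float64(89.8), 'pct x', array([-64.8, -64.7,  59.1,  60.6]), 'zmed 46.5 tilt [0.006 0.009]')
```

View pics/s6.png

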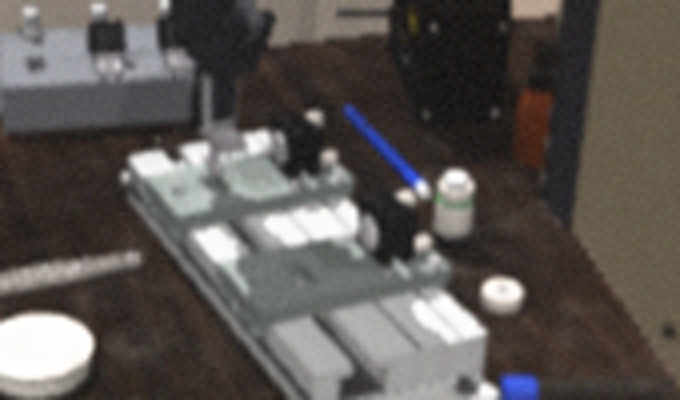

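Toggle sits right above A's slot at (217,165). Lower it.

```bash
python3 -m crank '0.004 -.0008 0 0 0 0 0;0.004 0 0 .004 0 0 0;0.004 0 0 .004 0 0 0;0.004 0 0 .004 0 0 0;0.004 0 0 .004 0 0 0;0.004 0 0 0 0 0 0;0.004 0 0 0 0 0 0;0.004 0 0 0 0 0 0'
python3 -m crank '0.004 0 0 .003 0 0 0;0.004 0 0 .003 0 0 0;0.004 0 0 .003 0 0 0;0.004 0 0 .003 0 0 0;0.004 0 0 0 0 0 0;0.004 0 0 0 0 0 0;0.004 0 0 0 0 0 0;0.004 0 0 0 0 0 0'
python3 - <<'E'
from h import *
go(*(RC+64.7*RY-24*RX),74,-172.35)
E
```

```text
clock: 25.57
position: [0.5436, 0.0731, 0.0971]
tool_rot: [3.142, -0.0, -3.008]
force: [0.6, -1.0, -1.1]
grip_width: 0.0109
finger_force: 58.6
clock: 26.23
position: [0.5436, 0.0731, 0.0852]
tool_rot: [3.142, 0.0, -3.008]
force: [-0.4, -0.1, -0.6]
grip_width: 0.011
finger_force: 58.6
t 26.2 pos [543.6  73.1  85.2] turn(rv deg) [ 0.  0. -0.]  shift AFTER turn [-0.1  0.5 11.2]  shift BEFORE [-0.1  0.5 11.2] F [-0.4 -0.1 -0.6] w 11.0 q7 1.29
```

```bash
python3 -m crank '0.004 0 0 .003 0 0 0;0.004 0 0 .003 0 0 0;0.004 0 0 .003 0 0 0;0.004 0 0 .002 0 0 0;0.004 0 0 0.0003 0 0 0;0.004 0 0 0 0 0 0;0.004 0 0 0 0 0 0;0.004 0 0 0 0 0 0'
python3 -m crank '0.004 0 0 0 0 0 6;0.004 0 0 0 0 0 6;0.004 0 0 0 0 0 6;0.004 0 0 0 0 0 6;0.004 0 0 0 0 0 6;0.004 0 0 0 0 0 0;0.004 0 0 0 0 0 0;0.004 0 0 0 0 0 0'
python3 - <<'E'
from h import *
go(*(RC+64.7*RY-24*RX),74,97.65)
E
```

```text
clock: 26.9
position: [0.5435, 0.0731, 0.0737]
tool_rot: [3.142, -0.0, -3.008]
force: [-0.6, -1.0, -1.2]
grip_width: 0.0103
finger_force: 58.6
clock: 27.57
position: [0.5435, 0.0732, 0.0738]
tool_rot: [-3.142, -0.0, 2.755]
force: [-0.4, 0.2, -1.1]
grip_width: 0.0106
finger_force: 58.6
t 27.6 pos [543.5  73.2  73.8] turn(rv deg) [-0.  -0.  60.2]  shift AFTER turn [ 0.5  0.2 -0.2]  shift BEFORE [ 0.1  0.5 -0.2] F [-0.4  0.2 -1.1] w 10.6 q7 0.90
```

```bash
python3 -m crank '0.004 0 0 0 0 0 6;0.004 0 0 0 0 0 6;0.004 0 0 0 0 0 6;0.004 0 0 0 0 0 6;0.004 0 0 0 0 0 6;0.004 0 0 0 0 0 6;0.004 0 0 0 0 0 6;0.004 0 0 0 0 0 6'
python3 -m crank '0.004 0 0 0 0 0 6;0.004 0 0 0 0 0 6;0.004 0 0 0 0 0 0;0.004 0 0 .0005 0 0 0;0.004 0 0 0 0 0 0;0.035 0 0 0 0 0 0;0.035 0 0 0 0 0 0;0.035 0 0 0 0 0 0'
python3 - <<'E'
from h import *
go(*(RC+64.7*RY-24*RX),74,97.65)
E
python3 -m crank '0.035 0 0 -.005 0 0 0;0.035 0 0 -.01 0 0 0;0.035 0 0 -.02 0 0 0;0.035 0 0 -.02 0 0 0;0.035 0 0 -.015 0 0 0;0.035 0 0 0 0 0 0;0.035 0 0 0 0 0 0;0.035 0 0 0 0 0 0'
python3 - <<'E'
from h import *
f,X=cloud("side");print(plate(X,43,50,-105,-15));save(f,"s7.png",4,(170,270,230,400))
M=X.reshape(-1,3)*1000
q=railf(M)-[-24,64.7];k=(abs(q[:,0])<16)&(abs(q[:,1])<22)&(M[:,2]>70)&(M[:,2]<85);print(k.sum(),np.median(M[k,2]) if k.any() else 0,cv2.minAreaRect(q[k].astype(np.float32)) if k.any() else 0)
c=np.array([524.8,324.6]);h=np.radians(82.9);hx=np.array([np.cos(h),np.sin(h)]);hy=np.array([-hx[1],hx[0]])
for i in(56,0): print("pin",c+42.7*hx+i*hy)
go(*(c+42.7*hx+56*hy),100,172.9)
E
```

```text
clock: 28.23
position: [0.5435, 0.073, 0.0738]
tool_rot: [-3.142, -0.0, 1.911]
force: [-0.2, 0.9, -0.2]
grip_width: 0.0108
finger_force: 58.6
clock: 28.9
position: [0.5436, 0.073, 0.0733]
tool_rot: [3.142, -0.0, 1.706]
force: [0.4, 1.7, 1.4]
grip_width: 0.0354
finger_force: 0.0
t 28.9 pos [543.6  73.   73.3] turn(rv deg) [ 0.  -0.   0.1]  shift AFTER turn [ 0.7  0.1 -0.7]  shift BEFORE [ 0.7  0.1 -0.7] F [0.4 1.7 1.4] w 35.4 q7 0.15
clock: 29.57
position: [0.5434, 0.0731, 0.1434]
tool_rot: [3.142, -0.0, 1.705]
force: [-1.0, 0.1, -1.4]
grip_width: 0.0349
finger_force: 0.0
(611, array([ -0.6, -60. ]), array([ 65.5, 129. ]), np.float64(89.9), 'pct x', array([-64.4, -64.1,  62.1,  62.9]), 'zmed 46.5 tilt [0.004 0.007]')
40 77.31166238132963 ((-2.1624302864074707, -2.1939897537231445), (11.979467391967773, 28.165231704711914), 4.3665690422058105)
pin [474.50719454 373.89425645]
pin [530.07778306 366.97257375]
t 29.6 pos [543.2  73.1 143. ] turn(rv deg) [ -0.   -0.  -75.2]  shift AFTER turn [105.4 290.   43. ]  shift BEFORE [307.3 -28.   43. ] F [-0.1 -0.2 -0.6] w 35.0 q7 0.12
```

View pics/s7.png

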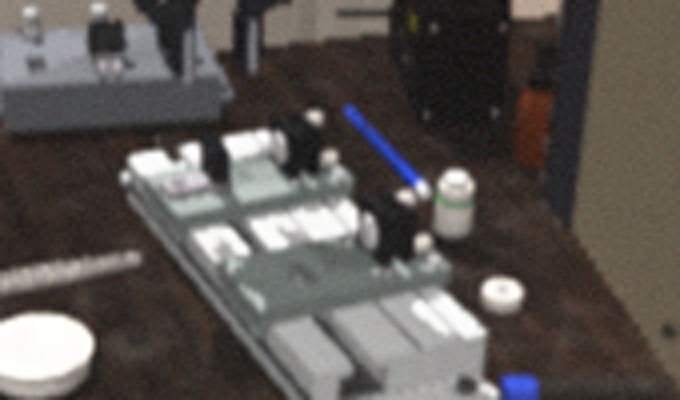

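Toggle 1 is seated (215,158) with its tab at (180,185) over the pin-hole side. Fetch a pin.

```bash
python3 -m crank '0.03 .0256 -.0023 0 0 0 0;0.03 .0256 -.0023 0 0 0 0;0.03 .0256 -.0023 0 0 0 0;0.03 .0256 -.0023 0 0 0 0;0.03 .0256 -.0023 0 0 0 0;0.03 .0256 -.0023 0 0 0 0;0.03 .0256 -.0023 0 0 0 0;0.03 .0256 -.0023 0 0 0 0'
python3 -m crank '0.03 .0256 -.0023 0 0 0 0;0.03 .0256 -.0023 0 0 0 0;0.03 .0256 -.0023 0 0 0 0;0.03 .0256 -.0023 0 0 0 0;0.03 0 0 0 0 0 -6.27;0.03 0 0 0 0 0 -6.27;0.03 0 0 0 0 0 -6.27;0.03 0 0 0 0 0 -6.27'
python3 -m crank '0.03 0 0 0 0 0 -6.27;0.03 0 0 0 0 0 -6.27;0.03 0 0 0 0 0 -6.27;0.03 0 0 0 0 0 -6.27;0.03 0 0 0 0 0 -6.27;0.03 0 0 0 0 0 -6.27;0.03 0 0 0 0 0 -6.27;0.03 0 0 0 0 0 -6.27'
python3 -m crank '0.03 0 0 .015 0 0 0;0.03 0 0 .015 0 0 0;0.03 0 0 .013 0 0 0;0.03 0 0 0 0 0 0;0.03 0 0 0 0 0 0;0.03 0 0 0 0 0 0;0.03 0 0 0 0 0 0;0.03 0 0 0 0 0 0'
python3 - <<'E'
from h import *
go(474.5,373.6,62,172.9)
E
```

```text
clock: 30.28
position: [0.4973, 0.2746, 0.1426]
tool_rot: [-3.141, 0.001, 1.704]
force: [-0.6, -0.6, -0.6]
grip_width: 0.0302
finger_force: 0.0
clock: 30.95
position: [0.4749, 0.3738, 0.1425]
tool_rot: [-3.14, 0.0, 2.148]
force: [-0.4, -0.1, 0.6]
grip_width: 0.0297
finger_force: 0.0
clock: 31.62
position: [0.475, 0.3736, 0.1425]
tool_rot: [-3.141, -0.001, 3.023]
force: [0.2, 0.1, -0.4]
grip_width: 0.03
finger_force: 0.0
clock: 32.28
position: [0.4755, 0.3742, 0.101]
tool_rot: [3.141, 0.001, 3.017]
force: [-0.2, -0.8, -0.0]
grip_width: 0.03
finger_force: 0.0
t 32.3 pos [475.5 374.2 101. ] turn(rv deg) [ 0.  0. -0.]  shift AFTER turn [ 1.  -0.7 39. ]  shift BEFORE [ 1.  -0.7 39. ] F [-0.2 -0.8 -0. ] w 30.0 q7 0.65
```

```bash
python3 -m crank '0.03 .0009 -.0006 .013 0 0 0;0.03 0 0 .013 0 0 0;0.03 0 0 .013 0 0 0;0.03 0 0 0 0 0 0;0.03 0 0 0 0 0 0;0.005 0 0 0 0 0 0;0.005 0 0 0 0 0 0;0.005 0 0 0 0 0 0' 50
python3 -m crank '0.005 0 0 0 0 0 0;0.005 0 0 0 0 0 0;0.005 0 0 0 0 0 0;0.005 0 0 0 0 0 0;0.005 0 0 0 0 0 0;0.005 0 0 0 0 0 0;0.005 0 0 0 0 0 0;0.005 0 0 0 0 0 0'
python3 - <<'E'
from h import *
go(474.5,373.6,62,172.9)
E
python3 -m crank '0.005 0 0 -.005 0 0 0;0.005 0 0 -.008 0 0 0;0.005 0 0 -.01 0 0 0;0.005 0 0 -.01 0 0 0;0.005 0 0 -.01 0 0 0;0.005 0 0 -.01 0 0 0;0.005 0 0 -.01 0 0 0;0.005 0 0 0 0 0 0'
python3 - <<'E'
from h import *
go(517.8,69.9,110,-172.35)
f,X=cloud("side");M=X.reshape(-1,3)*1000
q=railf(M)-[-24,64.7];k=(abs(q[:,0])<16)&(abs(q[:,1])<22)&(M[:,2]>70)&(M[:,2]<85);print(k.sum(),np.median(M[k,2]) if k.any() else 0,cv2.minAreaRect(q[k].astype(np.float32)) if k.any() else 0)
E
```

```text
clock: 32.95
position: [0.4746, 0.3736, 0.0619]
tool_rot: [3.141, 0.001, 3.017]
force: [0.1, -0.4, -0.6]
grip_width: 0.0108
finger_force: 48.7
clock: 33.62
position: [0.4746, 0.3736, 0.0618]
tool_rot: [3.141, 0.001, 3.017]
force: [-0.6, -1.2, 6.1]
grip_width: 0.0111
finger_force: 49.0
t 33.6 pos [474.6 373.6  61.8] turn(rv deg) [ 0.  0. -0.]  shift AFTER turn [ 0.1 -0.  -0.2]  shift BEFORE [ 0.1 -0.  -0.2] F [-0.6 -1.2  6.1] w 11.1 q7 0.64
clock: 34.28
position: [0.4751, 0.374, 0.1267]
tool_rot: [3.139, 0.002, 3.017]
force: [0.3, -0.0, 0.4]
grip_width: 0.011
finger_force: 48.7
t 34.3 pos [475.1 374.  126.7] turn(rv deg) [  0.1   0.1 -14.8]  shift AFTER turn [  -1.8 -307.    16.7]  shift BEFORE [ -80.  -296.5   16.2] F [ 0.3 -0.   0.4] w 11.0 q7 0.65
41 77.3531719689406 ((-2.409116268157959, -3.26731014251709), (12.150153160095215, 27.837615966796875), 1.7400951385498047)
```

```bash
python3 -m crank '0.005 0 0 0 0 0 -5;0.005 0 0 0 0 0 -5;0.005 0 0 0 0 0 -4.8;0.005 0 -.0236 0 0 0 0;0.005 0 -.0236 0 0 0 0;0.005 0 -.0236 0 0 0 0;0.005 0 -.0236 0 0 0 0;0.005 0 -.0236 0 0 0 0'
python3 -m crank '0.005 0 -.0236 0 0 0 0;0.005 0 -.0236 0 0 0 0;0.005 0 -.0236 0 0 0 0;0.005 0 -.0236 0 0 0 0;0.005 0 -.0236 0 0 0 0;0.005 0 -.0236 0 0 0 0;0.005 0 -.0236 0 0 0 0;0.005 0 -.0236 0 0 0 0'
python3 -m crank '0.005 -.0018 0 0 0 0 0;0.005 0 0 .005 0 0 0;0.005 0 0 .005 0 0 0;0.005 0 0 .005 0 0 0;0.005 0 0 0 0 0 0;0.005 0 0 0 0 0 0;0.005 0 0 0 0 0 0;0.005 0 0 0 0 0 0'
python3 - <<'E'
from h import *
go(517.8,69.9,76,-172.35)
f,X=cloud("side");save(f,"s8.png",5,(180,250,230,340))
E
```

```text
clock: 35.0
position: [0.4899, 0.2552, 0.1238]
tool_rot: [-3.141, -0.001, -3.007]
force: [0.5, 0.1, -0.4]
grip_width: 0.0105
finger_force: 48.8
clock: 35.67
position: [0.5151, 0.0681, 0.1239]
tool_rot: [-3.142, -0.001, -3.007]
force: [0.3, 0.6, -0.8]
grip_width: 0.0108
finger_force: 48.8
clock: 36.33
position: [0.5172, 0.0699, 0.1094]
tool_rot: [3.142, 0.0, -3.007]
force: [0.7, -0.5, -0.3]
grip_width: 0.0109
finger_force: 48.8
t 36.3 pos [517.2  69.9 109.4] turn(rv deg) [0.  0.  0.1]  shift AFTER turn [-0.6 -0.1 33.4]  shift BEFORE [-0.6 -0.1 33.4] F [ 0.7 -0.5 -0.3] w 10.9 q7 1.35
```

View pics/s8.png

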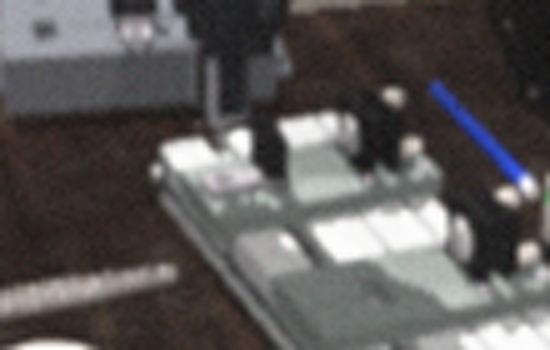

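Pin is above the tab (hole near (230,183)). Lower in steps and watch the force.

```bash
python3 -m crank '0.005 -.0006 0 .004 0 0 0;0.005 0 0 .004 0 0 0;0.005 0 0 .004 0 0 0;0.005 0 0 .004 0 0 0;0.005 0 0 .003 0 0 0;0.005 0 0 0 0 0 0;0.005 0 0 0 0 0 0;0.005 0 0 0 0 0 0'
python3 -m crank '0.005 0 0 .002 0 0 0;0.005 0 0 .002 0 0 0;0.005 0 0 .002 0 0 0;0.005 0 0 0 0 0 0;0.005 0 0 0 0 0 0;0.005 0 0 0 0 0 0;0.005 0 0 0 0 0 0;0.005 0 0 0 0 0 0'
python3 - <<'E'
from h import *
go(517.8,69.9,76,-172.35)
E
```

```text
clock: 37.05
position: [0.5178, 0.0696, 0.0904]
tool_rot: [-3.142, 0.0, -3.008]
force: [-1.1, 0.1, -0.1]
grip_width: 0.0108
finger_force: 48.8
clock: 37.72
position: [0.5178, 0.0697, 0.0844]
tool_rot: [3.142, 0.0, -3.007]
force: [-0.3, -0.9, -0.2]
grip_width: 0.0111
finger_force: 48.8
t 37.7 pos [517.8  69.7  84.4] turn(rv deg) [0. 0. 0.]  shift AFTER turn [-0.   0.2  8.4]  shift BEFORE [-0.   0.2  8.4] F [-0.3 -0.9 -0.2] w 11.1 q7 1.34
```

```bash
python3 -m crank '0.005 0 0 .002 0 0 0;0.005 0 0 .002 0 0 0;0.005 0 0 .002 0 0 0;0.005 0 0 .002 0 0 0;0.005 0 0 .001 0 0 0;0.005 0 0 0 0 0 0;0.005 0 0 0 0 0 0;0.005 0 0 0 0 0 0'
python3 -m crank '0.03 0 0 0 0 0 0;0.03 0 0 0 0 0 0;0.03 0 0 0 0 0 0;0.03 0 0 -.005 0 0 0;0.03 0 0 -.015 0 0 0;0.03 0 0 -.02 0 0 0;0.03 0 0 -.02 0 0 0;0.03 0 0 -.01 0 0 0'
python3 - <<'E'
from h import *
f,X=cloud("side");M=X.reshape(-1,3)*1000
q=railf(M)-[-24,64.7];k=(abs(q[:,0])<14)&(abs(q[:,1])<22)&(M[:,2]>70)&(M[:,2]<85);print("wing",k.sum(),np.median(M[k,2]))
q=railf(M)-[-50,64.7];k=(abs(q[:,0])<12)&(abs(q[:,1])<14)&(M[:,2]>58)&(M[:,2]<90);print("pin",k.sum(),np.percentile(M[k,2],[50,95]),q[k].mean(0))
print(plate(X,43,50,-105,-15))
f,X=cloud("top");print(plate(X,43,50,-105,-15))
go(523.3,312.2,110,172.9)
E
```

```text
clock: 38.38
position: [0.5178, 0.0697, 0.0756]
tool_rot: [-3.142, 0.0, -3.007]
force: [-2.8, -0.7, 11.6]
grip_width: 0.0106
finger_force: 50.2
clock: 39.05
position: [0.5183, 0.0698, 0.1475]
tool_rot: [3.141, 0.002, -3.008]
force: [-0.0, -0.8, 0.3]
grip_width: 0.0301
finger_force: 0.0
wing 42 77.04882773130285
pin 39 [70.28311042 77.29863801] [-2.97829553 -4.26233452]
(617, array([ -0.2, -60.1]), array([ 66.1, 130.2]), np.float64(89.5), 'pct x', array([-64.8, -64.3,  61.7,  63. ]), 'zmed 46.5 tilt [0.006 0.014]')Traceback (most recent call last):
  File "<stdin>", line 6, in <module>
  File "h.py", line 43, in plate
    return len(q),np.round(r[0],1),np.round(r[1],1),np.round(r[2],1),"pct x",np.round(np.percentile(q[:,0],[0.5,1,99,99.5]),1),"zmed %.1f tilt %s"%(np.median(M[:,2]),np.round(co[:2],3))
                                                                                      ~~~~~~~~~~~~~^^^^^^^^^^^^^^^^^^^^^^^^
    return _quantile_unchecked(
        a, q, axis, out, overwrite_input, method, keepdims, weights)
    return _ureduce(a,
                    func=_quantile_ureduce_func,
    ...<5 lines>...
                    overwrite_input=overwrite_input,
                    method=method)
    r = func(a, **kwargs)
    result = _quantile(arr,
                       quantiles=q,
    ...<2 lines>...
                       out=out,
                       weights=wgt)
    slices_having_nans = np.isnan(arr[-1, ...])
                                  ~~~^^^^^^^^^
IndexError: index -1 is out of bounds for axis 0 with size 0
```

Pin 1 is home. Next toggle 2.

```bash
python3 - <<'E'
from h import *
go(523.2,311.8,110,172.9)
E
```

```text
t 39.1 pos [518.6  69.8 146.9] turn(rv deg) [ 0.   0.2 14.8]  shift AFTER turn [ 25.3 240.7  36.9]  shift BEFORE [-36.8 239.2  37.1] F [ 0.1  0.9 -0.5] w 29.9 q7 1.36
```

```bash
python3 -m crank '0.035 0 0 0 0 0 4.9;0.035 0 0 0 0 0 4.9;0.035 0 0 0 0 0 4.9;0.035 .0021 .02 0 0 0 0;0.035 .0021 .02 0 0 0 0;0.035 .0021 .02 0 0 0 0;0.035 .0021 .02 0 0 0 0;0.035 .0021 .02 0 0 0 0'
python3 -m crank '0.035 .0021 .02 0 0 0 0;0.035 .0021 .02 0 0 0 0;0.035 .0021 .02 0 0 0 0;0.035 .0021 .02 0 0 0 0;0.035 .0021 .02 0 0 0 0;0.035 .0021 .02 0 0 0 0;0.035 .0021 .0205 .01 0 0 0;0.035 0 0 .012 0 0 0'
python3 -m crank '0.035 0 0 .015 0 0 0;0.035 0 0 .015 0 0 0;0.035 0 0 0 0 0 0;0.035 0 0 0 0 0 0;0.035 0 0 0 0 0 0;0.035 0 0 0 0 0 0;0.035 0 0 0 0 0 0;0.035 0 0 0 0 0 0'
python3 - <<'E'
from h import *
go(523.2,311.8,65.5,172.9)
E
```

```text
clock: 39.82
position: [0.5191, 0.171, 0.1443]
tool_rot: [-3.141, -0.001, 3.019]
force: [1.7, 0.4, -0.6]
grip_width: 0.035
finger_force: 0.0
clock: 40.48
position: [0.5213, 0.316, 0.1225]
tool_rot: [3.139, -0.0, 3.023]
force: [-0.0, 0.2, -0.4]
grip_width: 0.035
finger_force: 0.0
clock: 41.15
position: [0.5223, 0.3115, 0.0939]
tool_rot: [3.141, 0.001, 3.019]
force: [-0.5, 0.5, 0.3]
grip_width: 0.0349
finger_force: 0.0
t 41.1 pos [522.3 311.5  93.9] turn(rv deg) [0.  0.  0.1]  shift AFTER turn [-0.8  0.4 28.4]  shift BEFORE [-0.8  0.3 28.4] F [-0.5  0.5  0.3] w 34.9 q7 0.76
```

```bash
python3 -m crank '0.035 -.0008 .0003 .012 0 0 0;0.035 0 0 .0164 0 0 0;0.035 0 0 0 0 0 0;0.035 0 0 0 0 0 0;0.004 0 0 0 0 0 0;0.004 0 0 0 0 0 0;0.004 0 0 0 0 0 0;0.004 0 0 0 0 0 0' 60
python3 -m crank '0.004 0 0 0 0 0 0;0.004 0 0 0 0 0 0;0.004 0 0 0 0 0 0;0.004 0 0 0 0 0 0;0.004 0 0 0 0 0 0;0.004 0 0 0 0 0 0;0.004 0 0 0 0 0 0;0.004 0 0 0 0 0 0'
python3 - <<'E'
from h import *
go(523.2,311.8,65.5,172.9)
E
python3 -m crank '0.004 0 0 -.005 0 0 0;0.004 0 0 -.01 0 0 0;0.004 0 0 -.015 0 0 0;0.004 0 0 -.015 0 0 0;0.004 0 0 -.015 0 0 0;0.004 0 0 -.015 0 0 0;0.004 0 0 -.015 0 0 0;0.004 0 0 0 0 0 0'
python3 - <<'E'
from h import *
go(*(RC-59.1*RY-24*RX),150,-172.35)
f,X=cloud("side");print(plate(X,43,50,-105,-15));save(f,"s9.png",3,(150,320,200,420))
f,X=cloud("top");print(plate(X,43,50,-105,-15))
E
```

```text
clock: 41.82
position: [0.523, 0.3117, 0.0654]
tool_rot: [3.141, 0.0, 3.019]
force: [-1.8, -0.1, 5.0]
grip_width: 0.0111
finger_force: 59.2
clock: 42.48
position: [0.523, 0.3117, 0.0654]
tool_rot: [3.141, 0.0, 3.019]
force: [-1.5, -0.6, 6.1]
grip_width: 0.0109
finger_force: 59.4
t 42.5 pos [523.  311.7  65.4] turn(rv deg) [0.  0.  0.1]  shift AFTER turn [-0.2  0.1 -0.1]  shift BEFORE [-0.2  0.1 -0.1] F [-1.5 -0.6  6.1] w 10.9 q7 0.76
clock: 43.15
position: [0.5241, 0.3123, 0.1585]
tool_rot: [3.139, 0.003, 3.019]
force: [-0.1, 0.3, -1.4]
grip_width: 0.0107
finger_force: 58.5
t 43.1 pos [524.1 312.3 158.5] turn(rv deg) [  0.1   0.2 -14.7]  shift AFTER turn [  12.4 -362.9    8.5]  shift BEFORE [ -79.9 -354.3    7.8] F [-0.1  0.3 -1.4] w 10.7 q7 0.77
(602, array([  0.4, -59.3]), array([ 65.8, 129.9]), np.float64(89.7), 'pct x', array([-63.4, -63.2,  62.4,  63.6]), 'zmed 46.4 tilt [0.004 0.01 ]')
(1061, array([  1.7, -57.9]), array([128.7,  62.6]), np.float64(0.5), 'pct x', array([-62.1, -61.9,  64.9,  65.5]), 'zmed 45.8 tilt [0.002 0.003]')
```

View pics/s9.png

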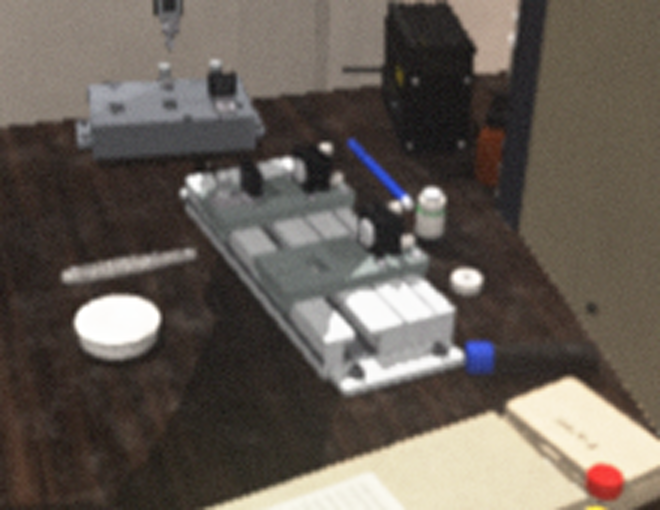

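Toggle 2 is in hand (168,20); A is clamped and pinned; B is flat at (330,265), maybe 1 mm off. Carry it over B.

```bash
python3 -m crank '0.004 0 0 0 0 0 -4.9;0.004 0 0 0 0 0 -4.9;0.004 0 0 0 0 0 -4.9;0.004 .0009 -.0279 0 0 0 0;0.004 .0009 -.0279 0 0 0 0;0.004 .0009 -.0279 0 0 0 0;0.004 .0009 -.0279 0 0 0 0;0.004 .0009 -.0279 0 0 0 0'
python3 -m crank '0.004 .0009 -.0279 0 0 0 0;0.004 .0009 -.0279 0 0 0 0;0.004 .0009 -.0279 0 0 0 0;0.004 .0009 -.0279 0 0 0 0;0.004 .0009 -.0279 0 0 0 0;0.004 .0009 -.0279 0 0 0 0;0.004 .0009 -.0279 0 0 0 0;0.004 .0009 -.0279 0 0 0 0'
python3 -m crank '0.004 0 0 .012 0 0 0;0.004 0 0 .012 0 0 0;0.004 0 0 .01 0 0 0;0.004 0 0 .01 0 0 0;0.004 0 0 0 0 0 0;0.004 0 0 0 0 0 0;0.004 0 0 0 0 0 0;0.004 0 0 0 0 0 0'
python3 - <<'E'
from h import *
go(*(RC-58.9*RY-23.6*RX),107,-172.35)
f,X=cloud("side");print(plate(X,43,50,-105,-15));print(plate(X,32,36,-145,-95))
f,X=cloud("top");print(plate(X,32,36,-145,-95))
M=X.reshape(-1,3)*1000;q=railf(M)-[-24,-59];k=(abs(q[:,0])<16)&(abs(q[:,1])<22)&(M[:,2]<30);print("slot seen",k.sum(),q[k].min(0) if k.any() else 0,q[k].max(0) if k.any() else 0)
E
```

```text
clock: 43.92
position: [0.5366, 0.1713, 0.1542]
tool_rot: [-3.141, -0.001, -3.007]
force: [-0.3, -0.6, -1.3]
grip_width: 0.0108
finger_force: 58.6
clock: 44.58
position: [0.5593, -0.0507, 0.1542]
tool_rot: [3.141, -0.001, -3.007]
force: [-0.0, 0.8, -0.8]
grip_width: 0.0107
finger_force: 58.6
clock: 45.25
position: [0.5601, -0.0491, 0.1114]
tool_rot: [-3.141, 0.001, -3.007]
force: [0.6, -0.3, -0.1]
grip_width: 0.0106
finger_force: 58.6
t 45.2 pos [560.1 -49.1 111.4] turn(rv deg) [-0.   0.   0.1]  shift AFTER turn [-0.3  0.2  4.4]  shift BEFORE [-0.3  0.2  4.4] F [ 0.6 -0.3 -0.1] w 10.6 q7 1.59
(558, array([  0.5, -59.4]), array([ 67.2, 128.5]), np.float64(89.1), 'pct x', array([-63.3, -63.1,  62.5,  63.4]), 'zmed 46.5 tilt [0.007 0.012]')
(494, array([  -1., -120.]), array([112.6,  49.8]), np.float64(0.0), 'pct x', array([-57.1, -56.6,  53.8,  54.3]), 'zmed 34.4 tilt [-0.001  0.001]')
(169, array([ -43.5, -119.5]), array([49. , 25.1]), np.float64(89.3), 'pct x', array([-55.9, -55.8, -31.1, -31. ]), 'zmed 33.9 tilt [0.005 0.008]')
slot seen 18 [ 1.52671859 -8.63543678] [10.02685011  9.56987438]
```

```bash
python3 -m crank '0.004 -.0003 .0006 0 0 0 0;0.004 0 0 .004 0 0 0;0.004 0 0 .004 0 0 0;0.004 0 0 .004 0 0 0;0.004 0 0 .003 0 0 0;0.004 0 0 0 0 0 0;0.004 0 0 0 0 0 0;0.004 0 0 0 0 0 0'
python3 -m crank '0.004 0 0 .003 0 0 0;0.004 0 0 .003 0 0 0;0.004 0 0 .003 0 0 0;0.004 0 0 .003 0 0 0;0.004 0 0 0 0 0 0;0.004 0 0 0 0 0 0;0.004 0 0 0 0 0 0;0.004 0 0 0 0 0 0'
python3 - <<'E'
from h import *
go(*(RC-58.5*RY-23.4*RX),73.5,-172.35)
E
```

```text
clock: 46.02
position: [0.5601, -0.0488, 0.0959]
tool_rot: [-3.142, -0.0, -3.007]
force: [-0.1, -0.1, -1.3]
grip_width: 0.0107
finger_force: 58.6
clock: 46.68
position: [0.5601, -0.0487, 0.084]
tool_rot: [-3.142, 0.0, -3.007]
force: [-0.0, 0.9, -0.8]
grip_width: 0.0108
finger_force: 58.6
t 46.7 pos [560.1 -48.7  84. ] turn(rv deg) [-0.  0.  0.]  shift AFTER turn [-0.5  0.3 10.5]  shift BEFORE [-0.5  0.3 10.5] F [-0.   0.9 -0.8] w 10.8 q7 1.58
```

```bash
python3 -m crank '0.004 0 0 .003 0 0 0;0.004 0 0 .003 0 0 0;0.004 0 0 .003 0 0 0;0.004 0 0 .0013 0 0 0;0.004 0 0 0 0 0 0;0.004 0 0 0 0 0 0;0.004 0 0 0 0 0 6;0.004 0 0 0 0 0 6'
python3 -m crank '0.004 0 0 0 0 0 6;0.004 0 0 0 0 0 6;0.004 0 0 0 0 0 6;0.004 0 0 0 0 0 6;0.004 0 0 0 0 0 6;0.004 0 0 0 0 0 0;0.004 0 0 0 0 0 0;0.004 0 0 0 0 0 0'
python3 -m crank '0.004 0 0 0 0 0 6;0.004 0 0 0 0 0 6;0.004 0 0 0 0 0 6;0.004 0 0 0 0 0 6;0.004 0 0 0 0 0 6;0.004 0 0 0 0 0 6;0.004 0 0 0 0 0 6;0.004 0 0 0 0 0 6'
python3 - <<'E'
from h import *
go(*(RC-58.5*RY-23.4*RX),73.5,97.65)
E
python3 -m crank '0.004 0 0 .0005 0 0 0;0.004 0 0 0 0 0 0;0.004 0 0 0 0 0 0;0.035 0 0 0 0 0 0;0.035 0 0 0 0 0 0;0.035 0 0 0 0 0 0;0.035 0 0 0 0 0 0;0.035 0 0 0 0 0 0'
python3 - <<'E'
from h import *
go(*(RC-58.5*RY-23.4*RX),73.5,97.65)
E
python3 -m crank '0.035 0 0 -.005 0 0 0;0.035 0 0 -.015 0 0 0;0.035 0 0 -.02 0 0 0;0.035 0 0 -.02 0 0 0;0.035 0 0 -.015 0 0 0;0.035 0 0 0 0 0 0;0.035 0 0 0 0 0 0;0.035 0 0 0 0 0 0'
python3 - <<'E'
from h import *
f,X=cloud("side");print(plate(X,43,50,-105,-15))
M=X.reshape(-1,3)*1000
q=railf(M)-[-24,-59];k=(abs(q[:,0])<16)&(abs(q[:,1])<22)&(M[:,2]>70)&(M[:,2]<85);print("wing",k.sum(),np.median(M[k,2]),cv2.minAreaRect(q[k].astype(np.float32)))
go(530.1,366.8,100,172.9)
E
```

```text
clock: 47.35
position: [0.56, -0.0489, 0.0735]
tool_rot: [3.141, -0.0, 3.062]
force: [-0.2, 0.2, -1.0]
grip_width: 0.0108
finger_force: 58.6
clock: 48.02
position: [0.56, -0.0486, 0.0735]
tool_rot: [-3.142, -0.0, 2.547]
force: [0.4, -0.0, -0.2]
grip_width: 0.011
finger_force: 58.6
clock: 48.68
position: [0.56, -0.0488, 0.0736]
tool_rot: [-3.142, -0.0, 1.703]
force: [0.3, 0.1, -0.4]
grip_width: 0.0105
finger_force: 58.6
t 48.7 pos [560.  -48.8  73.6] turn(rv deg) [-0.  -0.  -0.1]  shift AFTER turn [0.4 0.6 0.1]  shift BEFORE [0.4 0.6 0.1] F [ 0.3  0.1 -0.4] w 10.5 q7 0.44
clock: 49.35
position: [0.56, -0.0488, 0.073]
tool_rot: [-3.141, 0.0, 1.706]
force: [0.4, 0.4, 0.5]
grip_width: 0.0346
finger_force: 0.0
t 49.4 pos [560.  -48.8  73. ] turn(rv deg) [-0.   0.   0.1]  shift AFTER turn [ 0.3  0.6 -0.5]  shift BEFORE [ 0.3  0.6 -0.5] F [0.4 0.4 0.5] w 34.6 q7 0.44
clock: 50.02
position: [0.5598, -0.0486, 0.1478]
tool_rot: [-3.141, -0.0, 1.705]
force: [-0.2, -0.2, -1.0]
grip_width: 0.035
finger_force: 0.0
(504, array([  0. , -59.7]), array([ 66.8, 127.8]), np.float64(89.1), 'pct x', array([-63.4, -63. ,  61.7,  63.4]), 'zmed 46.6 tilt [0.004 0.014]')
wing 52 76.80397578662362 ((-2.790778160095215, -1.6988639831542969), (31.10604476928711, 12.441113471984863), 87.58641815185547)
t 50.1 pos [559.7 -48.6 147.5] turn(rv deg) [ -0.   -0.  -75.2]  shift AFTER turn [ 80.7 408.6  47.5]  shift BEFORE [415.6  26.4  47.6] F [ 0.1 -0.1 -1.2] w 35.2 q7 0.40
```

```bash
python3 -m crank '0.03 .026 .00165 0 0 0 0;0.03 .026 .00165 0 0 0 0;0.03 .026 .00165 0 0 0 0;0.03 .026 .00165 0 0 0 0;0.03 .026 .00165 0 0 0 0;0.03 .026 .00165 0 0 0 0;0.03 .026 .00165 0 0 0 0;0.03 .026 .00165 0 0 0 0'
python3 -m crank '0.03 .026 .00165 0 0 0 0;0.03 .026 .00165 0 0 0 0;0.03 .026 .00165 0 0 0 0;0.03 .026 .00165 0 0 0 0;0.03 .026 .00165 0 0 0 0;0.03 .026 .00165 0 0 0 0;0.03 .026 .00165 0 0 0 0;0.03 .026 .00165 0 0 0 0'
python3 -m crank '0.03 0 0 0 0 0 -6.27;0.03 0 0 0 0 0 -6.27;0.03 0 0 0 0 0 -6.27;0.03 0 0 0 0 0 -6.27;0.03 0 0 0 0 0 -6.27;0.03 0 0 0 0 0 -6.27;0.03 0 0 0 0 0 -6.27;0.03 0 0 0 0 0 -6.27'
python3 -m crank '0.03 0 0 0 0 0 -6.27;0.03 0 0 0 0 0 -6.27;0.03 0 0 0 0 0 -6.27;0.03 0 0 0 0 0 -6.27;0.03 0 0 .02 0 0 0;0.03 0 0 .02 0 0 0;0.03 0 0 .01 0 0 0;0.03 0 0 0 0 0 0'
python3 -m crank '0.03 0 0 0 0 0 0;0.03 0 0 0 0 0 0;0.03 0 0 0 0 0 0;0.03 0 0 0 0 0 0;0.03 0 0 0 0 0 0;0.03 0 0 0 0 0 0;0.03 0 0 0 0 0 0;0.03 0 0 0 0 0 0'
python3 - <<'E'
from h import *
go(530.1,366.9,62,172.9)
E
```

```text
clock: 50.73
position: [0.5447, 0.1603, 0.1473]
tool_rot: [-3.14, 0.0, 1.705]
force: [0.4, -0.1, -0.3]
grip_width: 0.03
finger_force: 0.0
clock: 51.4
position: [0.53, 0.3681, 0.1471]
tool_rot: [-3.14, 0.001, 1.705]
force: [0.5, -0.2, 0.2]
grip_width: 0.03
finger_force: 0.0
clock: 52.07
position: [0.5303, 0.3668, 0.1471]
tool_rot: [-3.14, -0.001, 2.586]
force: [-0.8, 0.5, -0.1]
grip_width: 0.03
finger_force: 0.0
clock: 52.73
position: [0.5293, 0.3661, 0.0952]
tool_rot: [-3.138, -0.003, 3.018]
force: [-0.9, 0.1, -0.2]
grip_width: 0.0302
finger_force: 0.0
clock: 53.4
position: [0.5306, 0.3671, 0.0982]
tool_rot: [3.141, 0.0, 3.018]
force: [0.1, 0.0, 0.5]
grip_width: 0.0305
finger_force: 0.0
t 53.4 pos [530.6 367.1  98.2] turn(rv deg) [0. 0. 0.]  shift AFTER turn [ 0.5 -0.3 36.2]  shift BEFORE [ 0.5 -0.3 36.2] F [0.1 0.  0.5] w 30.5 q7 0.78
```

```bash
python3 -m crank '0.03 .0005 -.0003 .012 0 0 0;0.03 0 0 .012 0 0 0;0.03 0 0 .0122 0 0 0;0.03 0 0 0 0 0 0;0.03 0 0 0 0 0 0;0.005 0 0 0 0 0 0;0.005 0 0 0 0 0 0;0.005 0 0 0 0 0 0' 50
python3 -m crank '0.005 0 0 0 0 0 0;0.005 0 0 0 0 0 0;0.005 0 0 0 0 0 0;0.005 0 0 0 0 0 0;0.005 0 0 0 0 0 0;0.005 0 0 0 0 0 0;0.005 0 0 0 0 0 0;0.005 0 0 0 0 0 0'
python3 - <<'E'
from h import *
go(530.1,366.9,62,172.9)
E
python3 -m crank '0.005 0 0 -.005 0 0 0;0.005 0 0 -.01 0 0 0;0.005 0 0 -.015 0 0 0;0.005 0 0 -.015 0 0 0;0.005 0 0 -.015 0 0 0;0.005 0 0 -.015 0 0 0;0.005 0 0 -.01 0 0 0;0.005 0 0 0 0 0 0'
python3 - <<'E'
from h import *
go(534.9,-52,110,-172.35)
f,X=cloud("side");print(plate(X,43,50,-105,-15))
M=X.reshape(-1,3)*1000
q=railf(M)-[-24,-59];k=(abs(q[:,0])<16)&(abs(q[:,1])<22)&(M[:,2]>70)&(M[:,2]<85);print("wing",k.sum(),np.median(M[k,2]),cv2.minAreaRect(q[k].astype(np.float32)))
f,X=cloud("top");print(plate(X,43,50,-105,-15));save(f,"t9.png",6,(165,240,270,360))
M=X.reshape(-1,3)*1000
q=railf(M)-[-24,-59];k=(abs(q[:,0])<16)&(abs(q[:,1])<22)&(M[:,2]>73)&(M[:,2]<85);print("wing",k.sum(),np.median(M[k,2]),cv2.minAreaRect(q[k].astype(np.float32)))
E
```

```text
clock: 54.07
position: [0.5303, 0.367, 0.0624]
tool_rot: [3.141, 0.001, 3.018]
force: [0.6, -0.3, 0.6]
grip_width: 0.0109
finger_force: 48.7
clock: 54.73
position: [0.5302, 0.3669, 0.0622]
tool_rot: [3.141, 0.0, 3.018]
force: [-1.1, -0.5, 5.8]
grip_width: 0.0107
finger_force: 49.0
t 54.7 pos [530.2 366.9  62.2] turn(rv deg) [0. 0. 0.]  shift AFTER turn [ 0.1 -0.1  0.2]  shift BEFORE [ 0.1 -0.1  0.2] F [-1.1 -0.5  5.8] w 10.7 q7 0.78
clock: 55.4
position: [0.5309, 0.3674, 0.1495]
tool_rot: [3.139, 0.002, 3.018]
force: [0.9, 0.4, -0.3]
grip_width: 0.0108
finger_force: 48.7
t 55.4 pos [530.9 367.4 149.5] turn(rv deg) [  0.1   0.1 -14.7]  shift AFTER turn [  51.8 -416.2   39.5]  shift BEFORE [ -55.6 -415.8   38.7] F [ 0.9  0.4 -0.3] w 10.8 q7 0.78
(506, array([  0.8, -59.4]), array([ 65.4, 129.2]), np.float64(89.1), 'pct x', array([-63.4, -63.2,  63.1,  63.4]), 'zmed 46.6 tilt [0.    0.008]')
wing 55 77.10775521168392 ((-1.8937292098999023, -1.7388420104980469), (29.674646377563477, 11.905983924865723), 88.01274871826172)
(948, array([  1.7, -57.9]), array([128.2,  62.4]), np.float64(0.4), 'pct x', array([-62.2, -61.7,  64.7,  65.3]), 'zmed 45.9 tilt [0.003 0.003]')
wing 68 77.15546087271206 ((-0.8451156616210938, 0.07470035552978516), (12.171957969665527, 28.437740325927734), 5.869871139526367)
```

View pics/t9.png

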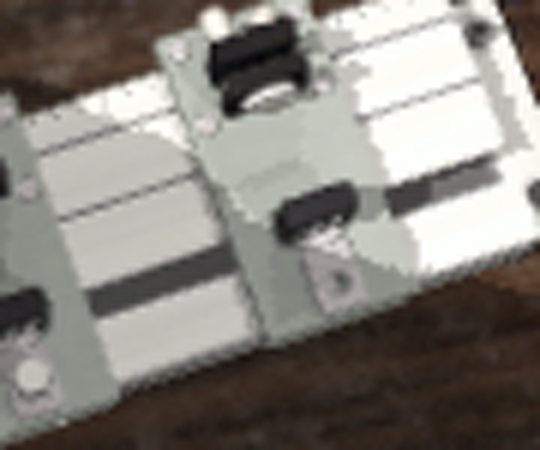

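The tab hole shows as the dark spot at (343,280), A's pin is seated at (33,378). Check that spot against the planned pin target.

```bash
python3 - <<'E'
from h import *
f,X=cloud("top");C=-np.array(f["R"]).T@f["t"]*1000
p=X[211,327]*1000;g=f["pixels"].astype(int).sum(2)
sub=g[205:219,320:336];print(sub)
for (c,r) in ((327.2,211.7),):
    P=X[205:219,320:336].reshape(-1,3)*1000
    # dark-weighted centroid, rays cut at z=52
    D=P-C;Q=C+D*((52-C[2])/D[:,2])[:,None]
    w=np.clip(260-sub.ravel(),0,None).astype(float)
    print("z",np.round(p,1)); rr,cc=np.mgrid[205:219,320:336]
    m=(np.hypot(rr-r,cc-c)<4).ravel();w=w*m
    o=(Q*w[:,None]).sum(0)/w.sum();print("hole",o,railf(o),w.sum())
go(535.0,-51.7,110,-172.35)
E
```

```text
[[508 637 645 637 604 528 640 610 454 591 596 595 591 588 588 590]
 [339 419 441 503 632 633 635 623 541 584 591 592 594 589 587 587]
 [391 458 455 457 456 456 514 623 538 460 579 591 591 590 587 586]
 [332 452 457 474 464 456 457 458 454 422 461 582 582 584 587 580]
 [306 380 445 450 452 448 451 449 459 454 417 419 422 465 564 463]
 [328 377 449 458 433 361 325 376 461 486 425 419 418 422 424 422]
 [371 329 445 437 424 395 241 284 374 491 450 423 422 419 419 422]
 [375 331 375 443 453 441 337 292 385 490 459 425 423 417 421 422]
 [373 329 390 479 449 415 366 347 439 495 488 428 425 422 424 422]
 [391 370 344 485 478 440 432 459 496 492 485 449 418 412 402 351]
 [390 374 336 404 486 482 483 483 476 415 410 393 381 342 284 304]
 [389 385 376 345 479 465 417 419 338 377 325 284 304 289 218 153]
 [426 415 389 366 362 341 378 335 309 308 297 218 140 120 109  98]
 [425 421 423 409 336 307 309 291 226 210 111 108 104 112 104  84]]
z [535.2 -55.6  50.2]
hole [nan nan nan] [nan nan] 19.0
t 55.5 pos [529.8 366.7 146.4] turn(rv deg) [ -0.   -0.  -14.7]  shift AFTER turn [  50.5 -415.3   36.4]  shift BEFORE [ -56.7 -414.5   36.5] F [-0.4  0.5 -0.6] w 10.5 q7 0.78
```

```bash
python3 -m crank '0.005 0 0 0 0 0 -4.9;0.005 0 0 0 0 0 -4.9;0.005 0 0 0 0 0 -4.9;0.005 .0032 -.026 0 0 0 0;0.005 .0032 -.026 0 0 0 0;0.005 .0032 -.026 0 0 0 0;0.005 .0032 -.026 0 0 0 0;0.005 .0032 -.026 0 0 0 0'
python3 -m crank '0.005 .0032 -.026 0 0 0 0;0.005 .0032 -.026 0 0 0 0;0.005 .0032 -.026 0 0 0 0;0.005 .0032 -.026 0 0 0 0;0.005 .0032 -.026 0 0 0 0;0.005 .0032 -.026 0 0 0 0;0.005 .0032 -.026 0 0 0 0;0.005 .0032 -.026 0 0 0 0'
python3 -m crank '0.005 .0032 -.026 0 0 0 0;0.005 .0032 -.026 0 0 0 0;0.005 .0032 -.026 0 0 0 0;0.005 0 0 0.02 0 0 0;0.005 0 0 .015 0 0 0;0.005 0 0 0 0 0 0;0.005 0 0 0 0 0 0;0.005 0 0 0 0 0 0'
python3 - <<'E'
from h import *
go(535.0,-51.7,76,-172.35)
E
```

```text
clock: 56.22
position: [0.5308, 0.2344, 0.1459]
tool_rot: [-3.141, -0.002, -3.008]
force: [0.3, -0.6, -0.2]
grip_width: 0.0113
finger_force: 48.8
clock: 56.88
position: [0.5331, 0.025, 0.1461]
tool_rot: [-3.142, -0.001, -3.008]
force: [0.2, -0.0, -0.1]
grip_width: 0.0107
finger_force: 48.8
clock: 57.55
position: [0.5346, -0.052, 0.1122]
tool_rot: [3.142, -0.0, -3.008]
force: [0.4, 0.5, -0.2]
grip_width: 0.011
finger_force: 48.8
t 57.5 pos [534.6 -52.  112.2] turn(rv deg) [ 0. -0.  0.]  shift AFTER turn [-0.5  0.2 36.2]  shift BEFORE [-0.5  0.2 36.2] F [ 0.4  0.5 -0.2] w 11.0 q7 1.67
```

```bash
python3 -m crank '0.005 -.0004 -.0004 .005 0 0 0;0.005 0 0 .005 0 0 0;0.005 0 0 .004 0 0 0;0.005 0 0 .004 0 0 0;0.005 0 0 .002 0 0 0;0.005 0 0 0 0 0 0;0.005 0 0 0 0 0 0;0.005 0 0 0 0 0 0'
python3 -m crank '0.005 0 0 .002 0 0 0;0.005 0 0 .002 0 0 0;0.005 0 0 0 0 0 0;0.005 0 0 0 0 0 0;0.005 0 0 .002 0 0 0;0.005 0 0 0 0 0 0;0.005 0 0 0 0 0 0;0.005 0 0 0 0 0 0'
python3 - <<'E'
from h import *
go(535.1,-52.3,76,-172.35)
E
```

```text
clock: 58.22
position: [0.535, -0.0526, 0.092]
tool_rot: [-3.142, 0.0, -3.009]
force: [0.7, 1.7, 0.4]
grip_width: 0.011
finger_force: 48.8
clock: 58.88
position: [0.535, -0.0526, 0.0859]
tool_rot: [-3.142, -0.0, -3.009]
force: [-1.0, 0.3, -0.8]
grip_width: 0.0105
finger_force: 48.8
t 58.9 pos [535.  -52.6  85.9] turn(rv deg) [-0. -0. -0.]  shift AFTER turn [-0.2  0.3  9.9]  shift BEFORE [-0.2  0.3  9.9] F [-1.   0.3 -0.8] w 10.5 q7 1.66
```

```bash
python3 -m crank '0.005 0 0 .002 0 0 0;0.005 0 0 .002 0 0 0;0.005 0 0 .002 0 0 0;0.005 0 0 .002 0 0 0;0.005 0 0 .002 0 0 0;0.005 0 0 0.0003 0 0 0;0.005 0 0 0 0 0 0;0.005 0 0 0 0 0 0'
python3 -m crank '0.03 0 0 0 0 0 0;0.03 0 0 0 0 0 0;0.03 0 0 0 0 0 0;0.03 0 0 -.005 0 0 0;0.03 0 0 -.015 0 0 0;0.03 0 0 -.02 0 0 0;0.03 0 0 -.02 0 0 0;0.03 0 0 -.02 0 0 0'
python3 -m crank '0.03 .02 0 -.02 0 0 0;0.03 .03 0.02 -.02 0 0 0;0.03 .02 .02 -.02 0 0 0;0.03 0 .03 0 0 0 0;0.03 0 .03 0 0 0 0;0.03 0 .03 0 0 0 0;0.03 0 .03 0 0 0 0;0.03 0 .03 0 0 0 0'
python3 - <<'E'
from h import *
for n in("side","top"):
    f,X=cloud(n);M=X.reshape(-1,3)*1000
    for y in(64.5,-58.5):
        print(n,y,plate(X,43,50,y-46,y+46))
        q=railf(M)-[-24,y];k=(abs(q[:,0])<14)&(abs(q[:,1])<22)&(M[:,2]>70)&(M[:,2]<85);print(" wing",k.sum(),np.percentile(M[k,2],[50,95]) if k.any() else 0)
        q=railf(M)-[-50,y];k=(abs(q[:,0])<10)&(abs(q[:,1])<12)&(M[:,2]>58)&(M[:,2]<90);print(" pin",k.sum(),np.percentile(M[k,2],[50,95]) if k.any() else 0)
    save(f,n+"_end.png",3,(160,300,210,400))
E
```

```text
clock: 59.55
position: [0.5352, -0.0526, 0.076]
tool_rot: [-3.142, 0.001, -3.009]
force: [-1.5, 1.3, 12.9]
grip_width: 0.0109
finger_force: 50.2
clock: 60.22
position: [0.5347, -0.0527, 0.1567]
tool_rot: [-3.142, -0.0, -3.009]
force: [0.7, 0.0, 0.1]
grip_width: 0.0296
finger_force: 0.0
clock: 60.88
position: [0.4399, 0.1277, 0.2161]
tool_rot: [3.142, 0.001, -3.009]
force: [0.5, 0.5, -0.3]
grip_width: 0.0303
finger_force: 0.0
side 64.5 (379, array([-1.6, 60.8]), array([ 66.8, 127.9]), np.float64(88.2), 'pct x', array([-64.8, -64.5,  59.5,  61.4]), 'zmed 46.7 tilt [0.002 0.011]')
 wing 39 [77.20968714 79.37333064]
 pin 38 [70.11861952 77.46951547]
side -58.5 (487, array([  0.2, -59.2]), array([128.8,  66.4]), np.float64(0.6), 'pct x', array([-63.7, -63.3,  62.3,  64.3]), 'zmed 46.5 tilt [0.003 0.008]')
 wing 52 [76.93821516 79.41513929]
 pin 51 [70.20009629 76.94955224]
top 64.5 (81, array([39.1, 36.1]), array([55.7, 16.4]), np.float64(19.8), 'pct x', array([11.5, 12.7, 63.6, 63.8]), 'zmed 46.5 tilt [0.01  0.036]')
 wing 0 0
 pin 0 0
top -58.5 (922, array([  1.9, -58. ]), array([128.8,  62.3]), np.float64(0.4), 'pct x', array([-62.3, -62. ,  64.7,  65.5]), 'zmed 45.9 tilt [-0.001 -0.   ]')
 wing 75 [77.16936971 79.89830095]
 pin 33 [74.58848276 78.34815038]
```

View pics/top_end.png

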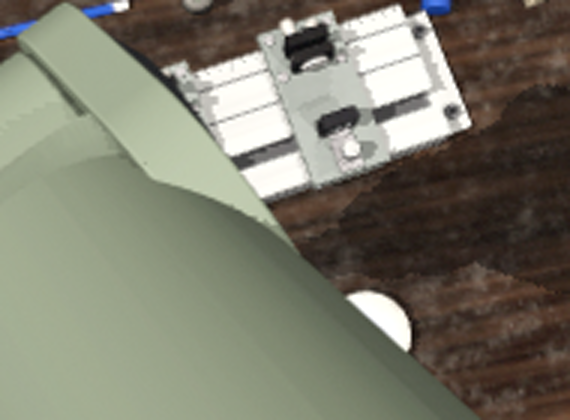

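View pics/side_end.png

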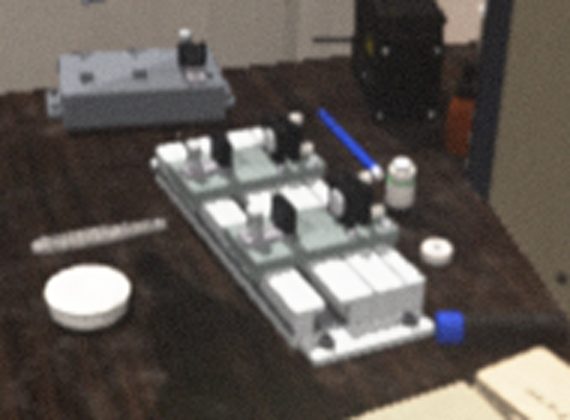

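Both pictures show the carriers flat, with toggles and pins home: pins at (195,155) and (258,225) in the side view, and (350,148) in the top view. The bystanders haven't moved and the arm is clear.

```bash
python3 -c "
from workcell import bot
print(bot.job_done())"
```

```text
the job is handed in; nothing more can be done
None
```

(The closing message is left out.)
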